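Load a staple stick into the bench magazine and close its keeper rail

ROBOT

A 7-joint arm with a two-finger parallel gripper is mounted at the origin on a cart in front of the work surface, level with it; the furniture and walls round the work are solid. World frame = base frame: x ahead of the robot, y to its left, z up, the work surface at z = 0. Lengths are in m, angles in rad, forces in N, time in s.
With the tool pointing down it reaches from about 0.4 to 0.875 m from the base axis. Payload 4.4 kg.
Tool frame: the origin (TCP) lies at the very end of the fingers, on their centre line; the grasp point (between the pads) lies 19 mm behind it; z points along the fingers, y is the direction in which the jaws open and shut (so a half turn about z gives the same grasp; the last joint's range is limited). The gripper opens to 85 mm and grips with 20 to 120 N. Pads are 22 mm wide; open, the fingers measure 114 mm over their backs; the gripper's body (76 mm by 85 mm) begins 54 mm behind the grasp point. The pads swing forward as they close: fully open they stand 13 mm farther back than shut.
Start: joints at [1.169, 0.628, 0.038, 1.517, -0.027, 0.996, -0.02], TCP at [0.214, -0.614, 0.231] pointing down, gripper open.
Joint ranges: [-3.06, 3.06], [-0.37, 2.12], [-1.25, 1.32], [0.18, 2.47], [-1.1, 4.24], [0.23, 1.98], [-2.94, 2.94]. Speed limits (rad/s): [2.57, 2.57, 3.14, 3.14, 3.14, 3.14, 3.14].

INTERFACE

Orientations are given as a unit quaternion [x, y, z, w].
In Python, from rig import ctrl gives the robot as it stands.
- The arm moves only by the shell command python3 -m inch 'ROWS' [FORCE]. ROWS is JSON, a list that holds one entry, the list of rows, each a list of 5 numbers: the shift along the tool's x, y, z in m, then the turn about the tool's z in units of 5 degrees (1.0 is 5 degrees), then the closure, from 0 (fully open) to 1 (shut). A call has 1 to 8 rows; each row is the pose to reach, as a shift and turn from the pose measured when the call began, along the tool's axes at that moment; what a row does not reach only later rows make up. A row lasts 1/12 s, in which the tool goes at most 41.7 mm and 7.16 degrees, less where a joint would pass 70% of its speed; a pose out of reach is approached as far as the arm can. A call with a gripper value outside its range is refused whole. The fingers move at their own pace and stop on an object; FORCE is the grip in N (left out, the last holds). Time passes only in rows, so rows that repeat a pose let the fingers close. It gives the time, the measured TCP pose, the force and the opening at its end, in the units of the state.
- ctrl.get_obs(): the state, without advancing time (a new reading comes with each control period).
- ctrl.read_camera(name): name is "scene" or "side" or "wrist"; returns a dict with "color" (480x640x3 uint8, red, green, blue), "fx", "fy", "cx", "cy" (pixels), "position" and "rotation" of the camera in the world. Camera axes: x right, y up, looking along -z (the intrinsics and any distortion apply to the point x, -y, -z); pixel columns grow to the right and rows downward; lengths in m; the calibration is good to about 2 mm. A picture is of the moment at which its call begins. There is no depth.
- ctrl.hand_in(): hands the job in, once; it reports no verdict.
The state is a dict: "time": time; "joints": joint angles; "qd": joint speeds; "effort": joint torques, N m; "position": TCP position; "tcp_rot": TCP orientation; "contact_force": force on the tool from outside, world axes, zero at the start; "ft_torque": the same for the moment, N m; "gripper_width": finger opening in m.
Only numpy, scipy, OpenCV 4.12 (cv2) and the standard library are available. Lean on these libraries where they do the work, as an engineer would, in place of code of your own. Each camera call takes 0.05 s, during which the arm holds its last target.

TASK

Load the full-length stick of staples into the carton stapler's magazine: push the spring follower back with the end of the stick, lower the stick flat into the channel, legs down, so that the follower holds it against the nose, then swing the keeper rail fully shut over it. Leave the short leftover stub, the plaster cast and the tub of burs where they are.

Things in the scene. Friction and masses are not known exactly. Their poses are not given: they have to be found in the camera images.
- mag_seat (a point): Where a loaded stick's centre rests in the magazine, a grey plate fixed to the bench, lying roughly across it, with an open-topped aluminium channel. 32 mm above the bench. x along the channel to the nose (robot's left), y across to the pivot pin's side, z up. Channel floor 12 mm below this point, inside width 28 mm, flared lips. Rear block and barrel reach x = -141 mm, 51 mm above the bench.
- mag_cheek (a point): Middle of the gap between the channel's side cheeks, same axes as mag_seat and same place, but at the bench surface. Cheeks reach 36 mm above the bench and stand only at x = 30 to 50 and -92 to -30 mm; in the 60 mm gap between, on both sides, fingers can reach beside a stick down to 8 mm above the bench (floor rail there 18 mm wide).
- mag_nose (a point): Top middle of the inner face of the nose, the dark stop block closing the channel at mag_seat x = 50 mm; top 33 mm above the bench. Axes as mag_seat. A loaded stick's front end rests against this face.
- follower (a joint): Slide of the spring follower, the dark upright block in the channel, in m: 0 at rest, growing as it is pushed to the rear, at most 0.040. The spring resists with 3 N at 0 and 6.6 N at 0.040 and returns it. At rest its face is only 78 mm from the nose, so a full stick does not fit until it is pushed back; with a full stick loaded it reads 0.022.
- follower_face (a point): Middle of the follower's upright front face, 52 mm above the bench, moving with it; axes as mag_seat. The face is 20 mm wide and flat from 21 to 74 mm above the bench, so a stick held level above the nose and cheeks can push it back and then be lowered along it.
- keeper (a joint): Hinge of the keeper rail, a flat steel bar turning level about an upright pin beside the nose, in rad: 0 shut (along the channel over the stick; a stop), growing as it swings out clockwise seen from above (at most 2.85). Starts swung out; stays where left by light friction (about 1 N at the knob moves it). Underside 46 mm above the bench, 2 mm over a seated stick.
- keeper_knob (a point): Centre of the black upright knob on the keeper rail: 18 mm diameter, from 54 to 80 mm above the bench, this point 67 mm above it; moves with the rail. The rail's top is 50 mm above the bench. When shut the knob stands over the channel's middle line at mag_seat x = -2 mm.
- keeper_pivot (a point): Point on the axis of the keeper's pivot pin at the height of the knob's centre (mag_seat x = 58 mm, y = 27 mm); the knob moves on a level circle of radius 66 mm about it. Axes as mag_seat.
- stick_center (a point): Centre of the full-length stick of steel staples, 100 mm long (its x), 24 mm wide (y), 24 mm tall (z), an inverted U with open ends and fine lines across, 130 g nominal; lies legs down on the bench, this point 12 mm above it. Both ends are alike.
- stub_center (a point): Centre of the short leftover stub of the same staples, 60 mm long, 24 x 24 mm in section, lying legs down; not to be used or moved.
- cast_center (a point): Centre of a yellowish plaster jaw cast, 66 x 74 x 32 mm, loose on the bench; bystander.
- tub_center (a point): Centre of a round white tub of burs, 69 mm diameter, 32 mm tall, loose on the bench; bystander.
Mind the look-alikes: they are no part of the job. What is shaped like the part that bears stick_center but orange is not meant.

How it is judged:
On the way, in this order (a step that is already met when the one before it is completed fails the run):
1. the full stick lies flat in the channel against the nose, follower pressing on it (x of stick_center in the frame of mag_seat between -0.005 and 0.005 m and y of stick_center in the frame of mag_seat between -0.004 and 0.004 m and z of stick_center in the frame of mag_seat between -0.004 and 0.004 m and angle between the x axis of stick_center and the x axis of mag_seat, either way round below 0.06 rad and angle between stick_center's own z axis and vertical below 0.06 rad and value of joint follower above 0.017 m and contact force between the fingers and stick below 0.5 N), for 0.2 s.
2. the keeper rail is swung shut over the stick (x of stick_center in the frame of mag_seat between -0.005 and 0.005 m and y of stick_center in the frame of mag_seat between -0.004 and 0.004 m and z of stick_center in the frame of mag_seat between -0.004 and 0.004 m and angle between the x axis of stick_center and the x axis of mag_seat, either way round below 0.06 rad and angle between stick_center's own z axis and vertical below 0.06 rad and value of joint follower above 0.017 m and value of joint keeper below 0.08 rad), for 0.2 s.
At the end, for the whole second after the job is handed in: The full stick is at rest in the channel, legs down, centre within 5 mm along, 4 mm across and 4 mm in height of the seat, aligned within 0.06 rad; follower pushed back over 17 mm; keeper rail shut to within 0.08 rad; stub, cast and tub within 30 mm of their start (all of step 2 and linear speed of stick below 0.02 m/s); the robot touches nothing.
It fails at once if the short stub is moved more than 30 mm (distance of stub_center from where it was at the start of the episode above 0.03 m).
It fails at once if the plaster cast is moved more than 30 mm (distance of cast_center from where it was at the start of the episode above 0.03 m).
It fails at once if the tub of burs is moved more than 30 mm (distance of tub_center from where it was at the start of the episode above 0.03 m).
It also fails if it takes over 58 s, if anything falls off the work surface, if the arm or the gripper's body presses on something with over 40 N, if the wrist force passes 120 N, or if a joint passes its speed limit or range.

## Working session

There is one attempt and no reset: what is moved stays moved. The work goes in short steps, Python scripts to look and compute and a shell command to move; the robot and the scene stay as the last step left them, time stands still between calls to the robot, and variables do not carry over. Pictures are saved under pics/ and viewed, and the job is handed in when it is done.

```bash
ls; mkdir -p pics; python3 - <<'E'
from rig import ctrl
import cv2
print(ctrl.get_obs())
for n in ["scene","side","wrist"]:
    c=ctrl.read_camera(n)
    cv2.imwrite(f"pics/a_{n}.png",c["color"][:,:,::-1])
    print(n,{k:v for k,v in c.items() if k!="color"})
E
```

```text
pics
{'time': 0.0, 'joints': array([ 1.16918228,  0.62934091,  0.03841397,  1.51832826, -0.02700662,
        0.99630007, -0.02002778]), 'qd': array([ 4.20688231e-05,  2.50964694e-05, -4.33558163e-04, -2.66393534e-03,
       -1.36029168e-03, -6.01387587e-04,  8.37382544e-04]), 'effort': array([-3.43189686e-04, -5.63392639e+01,  1.22583613e+00, -1.93445313e+01,
        1.08653257e-02,  1.06102740e-02, -1.87758928e-05]), 'position': array([ 0.21404632, -0.61310663,  0.23040466]), 'tcp_rot': array([ 9.85936932e-01,  1.67115232e-01, -1.56142277e-04, -9.16623844e-04]), 'contact_force': array([1.01287297, 0.23264366, 0.50434106]), 'ft_torque': array([ 0.0424127 , -0.02547761,  0.02264113]), 'gripper_width': 0.08547136056667459}
scene {'fx': 529.1870156535344, 'fy': 529.1870156535344, 'cx': 326.0089373499499, 'cy': 241.77193019167157, 'position': array([-0.00343379,  0.55565919,  0.74563352]), 'rotation': array([-0.14650131,  0.39129858,  0.84148766, -0.34252199])}
side {'fx': 437.9031105277743, 'fy': 437.9031105277743, 'cx': 322.43947658768445, 'cy': 240.55022424863904, 'position': array([0.03011894, 0.73166682, 0.67930057]), 'rotation': array([-0.14636746,  0.44988489,  0.84167569, -0.2603117 ])}
wrist {'fx': 400.7601050394758, 'fy': 400.7601050394758, 'cx': 320.00594453151786, 'cy': 240.01524554210405, 'position': array([ 0.28953466, -0.58741992,  0.37332879]), 'rotation': array([-0.12716715,  0.09095478, -0.57196551,  0.80523984])}
```

View pics/a_scene.png

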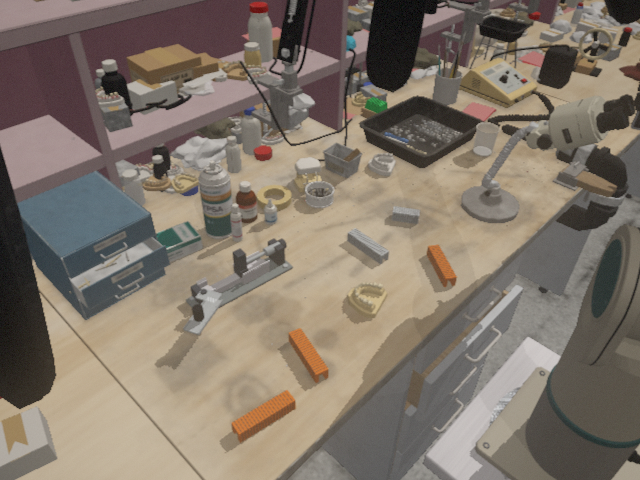

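View pics/a_side.png

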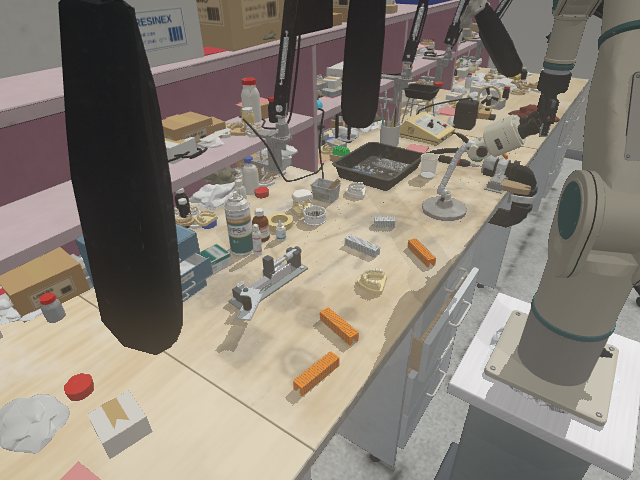

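View pics/a_wrist.png

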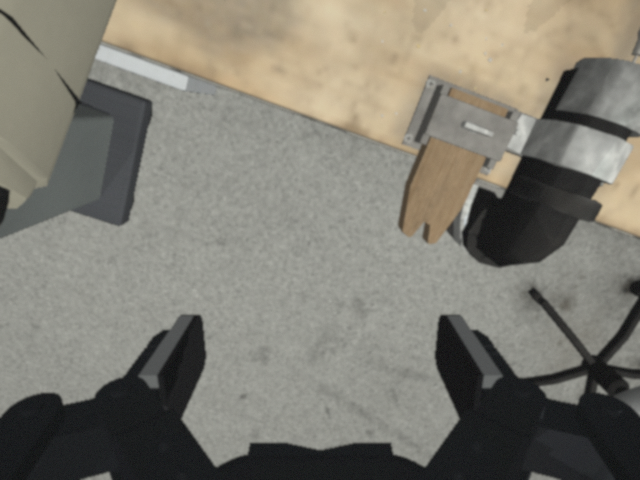

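```bash
cat > h.py <<'E'
import numpy as np, cv2
from scipy.spatial.transform import Rotation as R
from rig import ctrl
def cam(n,save=None):
    c=ctrl.read_camera(n)
    if save: cv2.imwrite(f"pics/{save}.png",c["color"][:,:,::-1])
    return c
def p2w(c,u,v,z):
    d=R.from_quat(c["rotation"]).apply([(u-c["cx"])/c["fx"],-(v-c["cy"])/c["fy"],-1])
    p=np.array(c["position"]); return p+d*(z-p[2])/d[2]
def w2p(c,p):
    q=R.from_quat(c["rotation"]).inv().apply(np.asarray(p,float)-c["position"])
    return np.array([c["cx"]+c["fx"]*q[0]/-q[2],c["cy"]+c["fy"]*q[1]/q[2]])
def crop(c,u0,v0,u1,v1,name,s=4):
    im=c["color"][v0:v1,u0:u1,::-1]
    cv2.imwrite(f"pics/{name}.png",cv2.resize(im,None,fx=s,fy=s,interpolation=cv2.INTER_CUBIC))
def totool(vec):
    o=ctrl.get_obs(); return R.from_quat(o["tcp_rot"]).inv().apply(vec)
E
python3 - <<'E'
from h import *
c=cam("scene")
crop(c,170,220,310,340,"b_mag",5)
crop(c,330,195,430,270,"b_stick",6)
for n,u,v,z in [("stick a",350,232,.024),("stick b",387,256,.024),("stub",394,208,.024),("stub2",419,216,.024),("nose",205,300,.033),("tub",319,190,.032),("cast",368,298,.03)]: print(n,p2w(c,u,v,z))
c=cam("side")
crop(c,220,235,320,325,"b_mags",6)
E
```

```text
stick a [ 0.55310992 -0.12300597  0.024     ]
stick b [ 0.44861487 -0.11927604  0.024     ]
stub [ 0.53963083 -0.2581934   0.024     ]
stub2 [ 0.48169727 -0.27465217  0.024     ]
nose [0.60290508 0.21862355 0.033     ]
tub [ 0.7008954  -0.17908579  0.032     ]
cast [0.3968764  0.00235246 0.03      ]
```

View pics/b_mag.png

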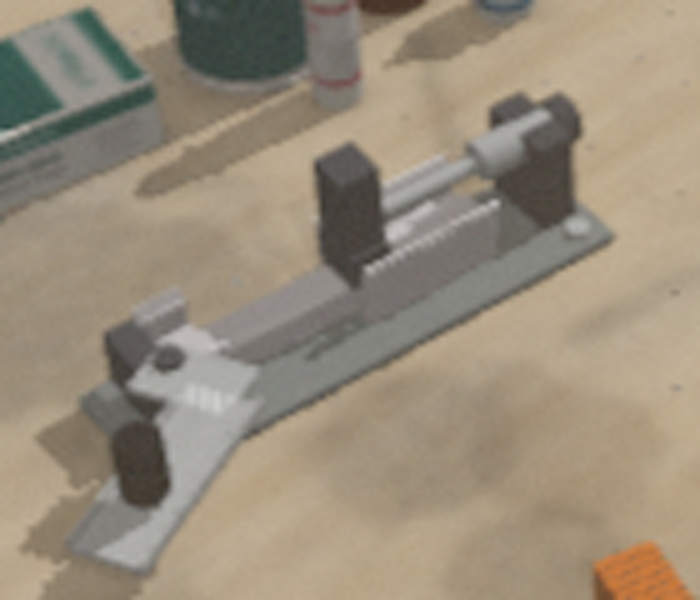

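View pics/b_stick.png

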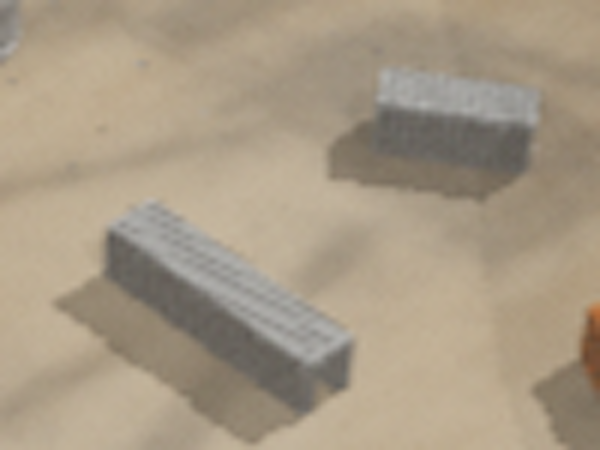

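View pics/b_mags.png

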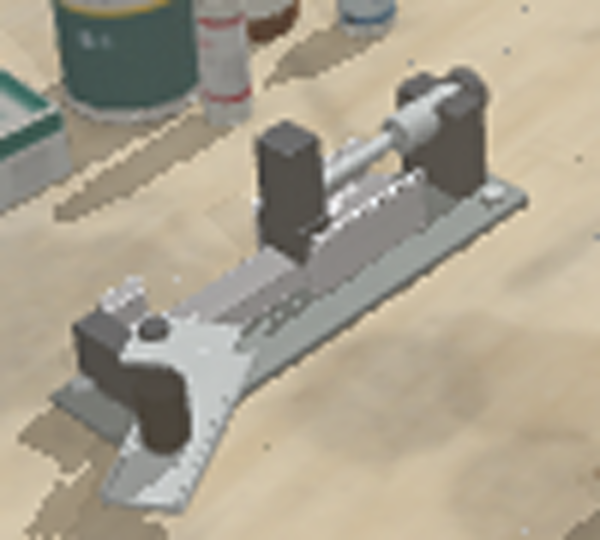

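```bash
python3 - <<'E'
from h import *
c=cam("scene"); f=lambda u,v,s,u0,v0,z:p2w(c,u0+(u+.5)/s-.5,v0+(v+.5)/s-.5,z)
S=[f(u,v,6,330,195,.024) for u,v in [(105,230),(152,202),(352,343),(305,365)]]
for p in S: print("stick",p)
print("center",np.mean(S,0))
m=lambda u,v,z:f(u,v,5,170,220,z)
for u,v in [(315,165),(347,145),(382,168),(350,190)]: print("foll",m(u,v,.074))
for n,u,v,z in [("nose tl",105,335,.033),("nose bot",128,358,.033),("plate L",82,400,.006),("plate R",612,235,.006),("plate R2",575,210,.006),("pin top",168,358,.055),("knob top",140,432,.08),("bar end",70,545,.05),("bar end2",150,570,.05),("rear cheek front end far?",365,270,.036),("cheek rear",500,205,.036)]: print(n,m(u,v,z))
o=ctrl.get_obs();print(R.from_quat(o["tcp_rot"]).as_matrix())
w=cam("wrist");Rt=R.from_quat(o["tcp_rot"]).inv();print("cam in tool",Rt.apply(w["position"]-o["position"]),(Rt*R.from_quat(w["rotation"])).as_matrix())
E
```

```text
stick [ 0.55546133 -0.11626605  0.024     ]
stick [ 0.55409687 -0.14008864  0.024     ]
stick [ 0.45498819 -0.13132945  0.024     ]
stick [ 0.45925567 -0.11111227  0.024     ]
center [ 0.50595052 -0.1246991   0.024     ]
foll [0.63063383 0.12792517 0.074     ]
foll [0.63105305 0.11210184 0.074     ]
foll [0.61148577 0.11111816 0.074     ]
foll [0.61037684 0.12751017 0.074     ]
nose tl [0.64958604 0.21700996 0.033     ]
nose bot [0.63373867 0.21801912 0.033     ]
plate L [0.65200248 0.23042001 0.006     ]
plate R [0.57656268 0.02635963 0.006     ]
plate R2 [0.59812589 0.02680492 0.006     ]
pin top [0.60396535 0.21836716 0.055     ]
knob top [0.56050387 0.25782842 0.08      ]
bar end [0.56049544 0.29128952 0.05      ]
bar end2 [0.53268316 0.27885511 0.05      ]
rear cheek front end far? [0.60564596 0.12814115 0.036     ]
cheek rear [0.59670224 0.06717431 0.036     ]
[[ 9.44173004e-01  3.29449994e-01 -1.99657145e-04]
 [ 3.29450055e-01 -9.44172834e-01  5.66296892e-04]
 [-1.94434485e-06 -6.00459295e-04 -9.99999820e-01]]
cam in tool [ 0.07979595  0.00032558 -0.14284857] [[-3.18996089e-04  9.51121917e-01  3.08815475e-01]
 [ 9.99999726e-01  5.09867609e-04 -5.37376749e-04]
 [-6.68565811e-04  3.08815219e-01 -9.51121819e-01]]
```

```bash
python3 - <<'E'
from h import *
c=cam("scene");s=cam("side")
print("lamp base",p2w(c,490,205,0),p2w(s,443,208,0))
def tri(a,b):
    rows=[];
    A=np.zeros((3,3));B=np.zeros(3)
    for k,(u,v) in ((c,a),(s,b)):
        d=p2w(k,u,v,0)-k["position"];d/=np.linalg.norm(d);P=np.eye(3)-np.outer(d,d);A+=P;B+=P@k["position"]
    return np.linalg.solve(A,B)
print("lamp head tip",tri((627,103),(535,125)),tri((555,125),(468,153)))
print("black",tri((605,215),(512,215)))
print("hanging black",tri((392,88),(360,125)))
print("foll top",tri((239.3,253.3),(220+285/6,235+140/6)))
crop(c,430,60,640,230,"c_lamp",3)
print(w2p(c,[.214,-.613,.23]))
E
```

```text
lamp base [ 0.40355253 -0.45826169  0.        ] [ 4.11468477e-01 -4.68269983e-01  1.11022302e-16]
lamp head tip [ 0.24124954 -0.63502438  0.2539871 ] [ 0.5215274  -1.0662862  -0.05272648]
black [ 0.27977242 -1.04861049 -0.27202072]
hanging black [ 0.64255348 -0.33752007  0.25744821]
foll top [0.6209968  0.11997515 0.07382774]
[633.71018084 123.57129719]
```

View pics/c_lamp.png

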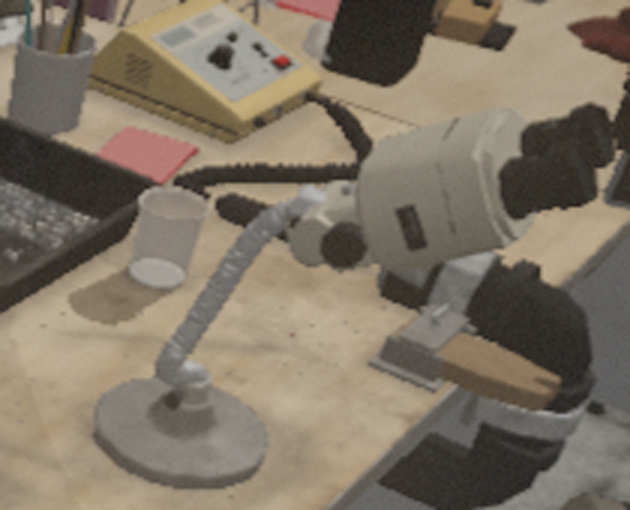

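```bash
python3 -m inch '[[[0,0,-0.04,0,0.2],[0,0,-0.08,0,0.2],[0,0,-0.12,0,0.2],[0,0,-0.15,0,0.2],[0.02,-0.035,-0.15,0,0.2],[0.04,-0.07,-0.15,0,0.2],[0.06,-0.10,-0.15,0,0.2],[0.08,-0.13,-0.15,0,0.2]]]' 20
python3 - <<'E'
from h import *
o=ctrl.get_obs();print(o["joints"],o["contact_force"])
cam("scene","d_scene")
E
```

```text
time: 1.12
position: [0.2469, -0.4628, 0.3815]
tcp_rot: [0.986, 0.167, 0.0, 0.0]
contact_force: [0.8, 0.1, 0.7]
gripper_width: 0.0683
[ 1.01074436  0.3040182   0.02271601  1.63741547 -0.00750969  1.1998486
 -0.20030549] [0.7990846  0.10686662 0.73622964]
```

View pics/d_scene.png

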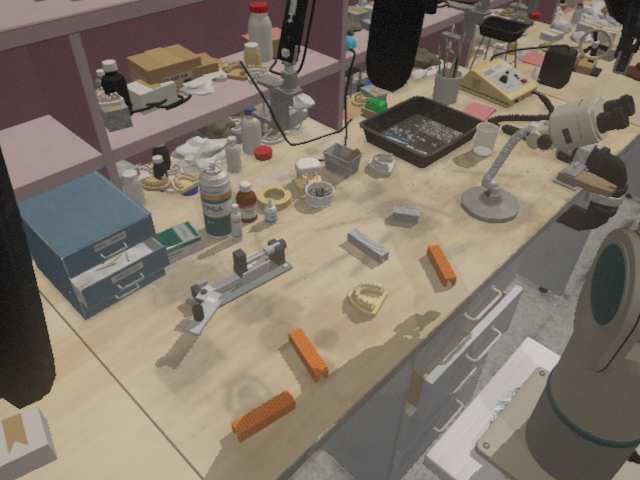

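```bash
python3 -m inch '[[[0.03,-0.02,0,0.5,0.3],[0.06,-0.04,0,1,0.3],[0.09,-0.06,0,1.5,0.3],[0.12,-0.08,0,2,0.3],[0.15,-0.10,0,2.5,0.3],[0.18,-0.12,0,3,0.3],[0.21,-0.14,0,3.5,0.3],[0.24,-0.16,0,4,0.3]]]'
python3 -m inch '[[[0.03,-0.02,0.02,0.3,0.4],[0.06,-0.04,0.04,0.6,0.4],[0.09,-0.06,0.06,0.6,0.4],[0.11,-0.07,0.08,0.6,0.4],[0.11,-0.07,0.11,0.6,0.4],[0.11,-0.07,0.14,0.6,0.4],[0.11,-0.07,0.14,0.6,0.4]]]'
python3 - <<'E'
from h import *
o=ctrl.get_obs();print(o["joints"],o["contact_force"],o["position"],R.from_quat(o["tcp_rot"]).as_matrix())
c=cam("wrist","e_wrist")
E
```

```text
time: 1.83
position: [0.4231, -0.2222, 0.3839]
tcp_rot: [1.0, -0.004, 0.001, -0.003]
contact_force: [0.9, -0.5, -0.3]
gripper_width: 0.0595
time: 2.42
position: [0.5306, -0.1511, 0.2393]
tcp_rot: [1.0, -0.03, -0.004, -0.004]
contact_force: [-2.0, -0.1, -0.0]
gripper_width: 0.0512
[ 0.30815075  0.48383271 -0.11434321  1.77345001  0.05853418  0.89774116
 -1.46082941] [-1.98261153 -0.06345934 -0.02411057] [ 0.53064276 -0.15108859  0.23932564] [[ 0.99817296 -0.05986588 -0.00817462]
 [-0.05979017 -0.99816846  0.00921231]
 [-0.00871115 -0.00870672 -0.99992415]]
```

View pics/e_wrist.png

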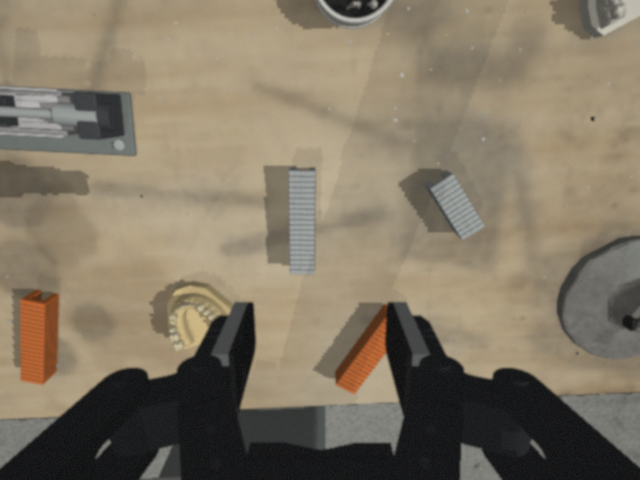

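```bash
cat >> h.py <<'E'
def poly(c,box,lo,hi,z):
    u0,v0,u1,v1=box
    hsv=cv2.cvtColor(np.ascontiguousarray(c["color"][v0:v1,u0:u1,::-1]),cv2.COLOR_BGR2HSV)
    m=cv2.inRange(hsv,lo,hi);m=cv2.morphologyEx(m,cv2.MORPH_CLOSE,np.ones((3,3)))
    cs,_=cv2.findContours(m,cv2.RETR_EXTERNAL,cv2.CHAIN_APPROX_NONE);k=max(cs,key=cv2.contourArea)
    b=cv2.boxPoints(cv2.minAreaRect(k))+[u0,v0]
    return b,np.array([p2w(c,u,v,z) for u,v in b])
E
python3 - <<'E'
from h import *
c=cam("wrist")
crop(c,270,150,340,290,"f",4)
b,w=poly(c,(275,155,330,285),(0,0,110),(179,45,255),.024)
print(b);print(w,w.mean(0));print(np.linalg.norm(w-np.roll(w,1,0),axis=1))
E
```

```text
[[286.99999809 274.99998474]
 [286.99999809 170.        ]
 [314.99999237 170.        ]
 [314.99999237 274.99998474]]
[[ 0.45990677 -0.11370745  0.024     ]
 [ 0.56164213 -0.12257171  0.024     ]
 [ 0.56013508 -0.14764027  0.024     ]
 [ 0.4583231  -0.14100889  0.024     ]] [ 0.51000177 -0.13123208  0.024     ]
[0.02734733 0.10212081 0.02511381 0.10202771]
```

View pics/f.png

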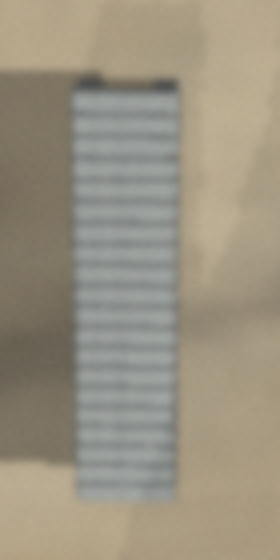

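```bash
python3 - <<'E'
from h import *
c=cam("wrist");o=ctrl.get_obs()
P=np.array([p2w(c,270+(u+.5)/4-.5,150+(v+.5)/4-.5,.024) for u,v in [(73,92),(179,92),(176,500),(76,500)]])
print(P,P.mean(0));print(np.linalg.norm(P-np.roll(P,1,0),axis=1))
ax=(P[0]+P[1]-P[2]-P[3])/2;print("yaw",np.degrees(np.arctan2(ax[1],ax[0])))
tx=R.from_quat(o["tcp_rot"]).as_matrix()[:,0];print("tool yaw",np.degrees(np.arctan2(tx[1],tx[0])),o["position"])
t=P.mean(0);t[2]=.1;print(totool(t-o["position"]))
E
```

```text
[[ 0.56162299 -0.12379166  0.024     ]
 [ 0.56016914 -0.1477184   0.024     ]
 [ 0.46069986 -0.14040751  0.024     ]
 [ 0.46214379 -0.11591567  0.024     ]] [ 0.51115895 -0.13195831  0.024     ]
[0.0997905  0.02397087 0.09973758 0.02453437]
yaw -4.365251064140464
tool yaw -3.5322975436115027 [ 0.53480499 -0.15280339  0.24595401]
[-0.02542684 -0.01842232  0.14598054]
```

```bash
python3 -m inch '[[[-0.012,-0.009,0.04,0.15,0.4],[-0.025,-0.018,0.08,0.15,0.4],[-0.025,-0.018,0.11,0.15,0.4],[-0.025,-0.018,0.13,0.15,0.4],[-0.025,-0.018,0.13,0.15,0.4],[-0.025,-0.018,0.13,0.15,0.4],[-0.025,-0.018,0.13,0.15,0.4]]]'
python3 - <<'E'
from h import *
o=ctrl.get_obs();print(o["position"],o["gripper_width"],o["qd"].max())
c=cam("wrist","g");o=ctrl.get_obs();print(o["position"])
E
```

```text
time: 3.15
position: [0.5137, -0.1333, 0.1184]
tcp_rot: [0.999, -0.038, 0.004, -0.003]
contact_force: [0.6, 0.7, -0.1]
gripper_width: 0.0513
[ 0.51367204 -0.13329857  0.1183636 ] 0.05127663062290962 0.0020080570842916944
[ 0.51364605 -0.13325846  0.11843368]
```

View pics/g.png

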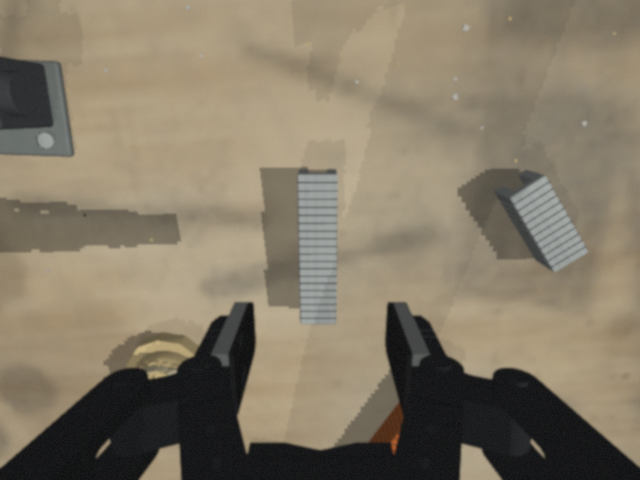

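```bash
python3 - <<'E'
from h import *
c=cam("wrist");o=ctrl.get_obs()
P=np.array([p2w(c,u,v,.024) for u,v in [(299,173.5),(336.5,173.5),(336.5,324),(300,324)]])
print(P,P.mean(0));print(np.linalg.norm(P-np.roll(P,1,0),axis=1))
ax=(P[0]+P[1]-P[2]-P[3])/2;print("yaw",np.degrees(np.arctan2(ax[1],ax[0])))
M=R.from_quat(o["tcp_rot"]).as_matrix();tx=M[:,0];print("tool yaw",np.degrees(np.arctan2(tx[1],tx[0])),o["position"],M[:,2])
t=P.mean(0);t[2]=.004;print(totool(t-o["position"]))
E
```

```text
[[ 0.55941729 -0.12394112  0.024     ]
 [ 0.55775732 -0.14606576  0.024     ]
 [ 0.45802707 -0.13974782  0.024     ]
 [ 0.45979411 -0.11548178  0.024     ]] [ 0.50874895 -0.13130912  0.024     ]
[0.0999817  0.02218683 0.09993018 0.02433029]
yaw -4.239356604580293
tool yaw -4.310470403293163 [ 0.51340044 -0.13317289  0.1182736 ] [ 0.00863939  0.00501845 -0.99995009]
[-0.00571963 -0.00086305  0.11423706]
```

```bash
python3 -m inch '[[[-0.006,-0.001,0.035,0,0.4],[-0.006,-0.001,0.07,0,0.4],[-0.006,-0.001,0.10,0,0.4],[-0.006,-0.001,0.11,0,0.4],[-0.006,-0.001,0.114,0,0.4],[-0.006,-0.001,0.115,0,0.4],[-0.006,-0.001,0.115,0,0.4]]]'
python3 - <<'E'
from h import *
o=ctrl.get_obs();print(o["position"],o["gripper_width"],o["contact_force"])
c=cam("wrist","g2")
E
```

```text
time: 3.83
position: [0.5098, -0.1315, 0.0046]
tcp_rot: [0.999, -0.038, 0.006, -0.002]
contact_force: [1.0, 0.5, 0.9]
gripper_width: 0.0516
[ 0.50979704 -0.13147248  0.00464719] 0.05160840303351902 [1.04495951 0.49598862 0.9299297 ]
```

View pics/g2.png

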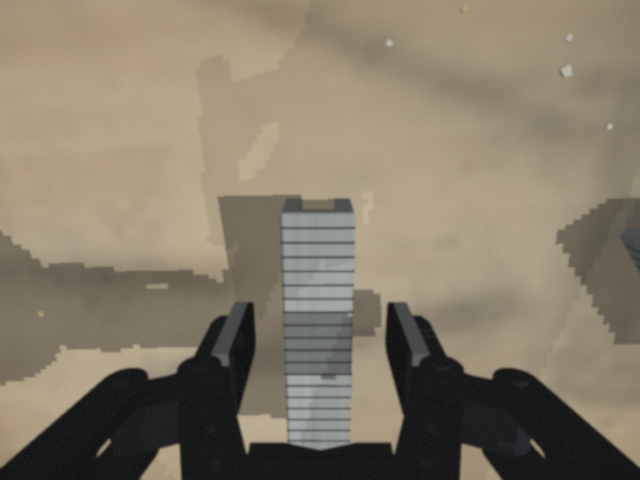

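```bash
python3 -m inch '[[[0,0,0,0,1],[0,0,0,0,1],[0,0,0,0,1],[0,0,0,0,1],[0,0,0,0,1],[0,0,0,0,1],[0,0,0,0,1]]]' 50
python3 - <<'E'
from h import *
o=ctrl.get_obs();print(o["position"],o["gripper_width"],o["contact_force"])
c=cam("wrist","g3")
P=np.array([p2w(c,u,v,.024) for u,v in [(282,212),(354,212),(350,446),(288,446)]]);print(P,P.mean(0),totool(P.mean(0)-o["position"]))
E
```

```text
time: 4.47
position: [0.5111, -0.1317, 0.0065]
tcp_rot: [0.999, -0.038, 0.007, -0.002]
contact_force: [-0.8, 0.2, 8.0]
gripper_width: 0.023
[ 0.51110001 -0.1317361   0.00647683] 0.022992813729753113 [-0.81807909  0.22932391  8.00706331]
[[ 0.56010282 -0.12337934  0.024     ]
 [ 0.55836735 -0.14658262  0.024     ]
 [ 0.46453262 -0.14025335  0.024     ]
 [ 0.46626683 -0.11598213  0.024     ]] [ 0.51231741 -0.13154936  0.024     ] [ 0.00144592 -0.000363   -0.01750303]
```

View pics/g3.png

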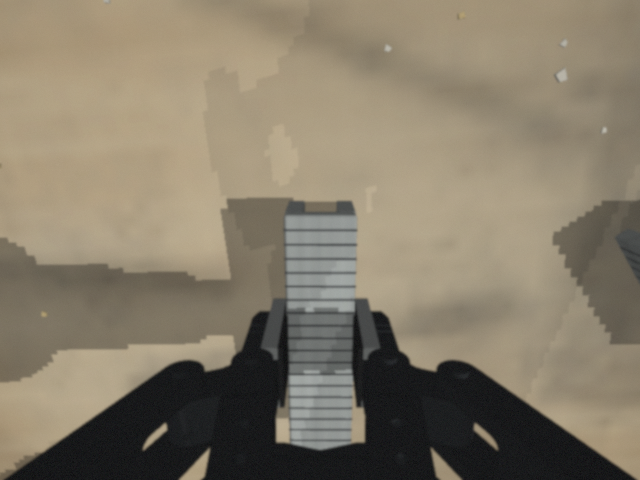

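```bash
python3 -m inch '[[[0,0,-0.02,0,1],[0,0,-0.05,0,1],[0,0,-0.09,0,1],[0,0,-0.13,-1,1],[0,-0.03,-0.17,-2.2,1],[0,-0.06,-0.19,-3.4,1],[0,-0.08,-0.19,-4.6,1],[0,-0.10,-0.19,-5.8,1]]]' 50
python3 - <<'E'
from h import *
o=ctrl.get_obs();print(o["position"],o["gripper_width"],o["contact_force"],o["joints"])
M=R.from_quat(o["tcp_rot"]).as_matrix();tx=M[:,0];print(np.degrees(np.arctan2(tx[1],tx[0])))
print(totool(np.array([0.61,0.11,0.20])-o["position"]))
E
```

```text
time: 5.18
position: [0.5171, -0.0309, 0.1998]
tcp_rot: [0.976, 0.217, 0.01, 0.0]
contact_force: [0.2, -1.0, -2.0]
gripper_width: 0.0228
[ 0.51708265 -0.03091204  0.19981765] 0.022847756370217187 [ 0.15437013 -0.95601503 -2.04604532] [ 0.19321782  0.48350614 -0.26541666  1.93067398  0.17964732  0.72982514
 -1.30889436]
25.03901028283254
[ 0.14379994 -0.08835546  0.00218106]
```

```bash
python3 -m inch '[[[0.015,-0.01,0,-1.3,1],[0.03,-0.02,0,-2.6,1],[0.05,-0.03,0,-3.9,1],[0.07,-0.045,0,-5.2,1],[0.09,-0.06,0,-6.5,1],[0.11,-0.07,0,-7.8,1],[0.13,-0.08,0,-9.1,1],[0.14,-0.087,0,-10.4,1]]]'
python3 -m inch '[[[0,0,0,-1.2,1],[0,0,0,-1.2,1],[0,0,0,-1.2,1],[0,0,0,-1.2,1]]]'
python3 - <<'E'
from h import *
o=ctrl.get_obs();print(o["position"],o["gripper_width"],o["contact_force"],o["joints"])
c=cam("wrist","k");o=ctrl.get_obs();print(o["position"])
M=R.from_quat(o["tcp_rot"]).as_matrix();tx=M[:,0];print(np.degrees(np.arctan2(tx[1],tx[0])),M)
E
```

```text
time: 5.85
position: [0.6084, 0.1096, 0.2027]
tcp_rot: [0.78, 0.625, 0.01, 0.005]
contact_force: [-0.0, 0.5, -1.7]
gripper_width: 0.0227
time: 6.18
position: [0.6079, 0.1085, 0.2026]
tcp_rot: [0.748, 0.664, 0.009, 0.006]
contact_force: [0.7, 0.5, -1.3]
gripper_width: 0.0231
[0.60794937 0.10847895 0.20262543] 0.023145294562244758 [ 0.70833951  0.48597534 -1.25019574] [ 0.09991604  0.64864413 -0.52911992  1.65564663  0.39634017  0.92328431
 -0.69466737]
[0.60805698 0.10849072 0.20270365]
83.2591609837375 [[ 0.1173761   0.99285624  0.02143229]
 [ 0.99306594 -0.11748853  0.0040598 ]
 [ 0.00654885  0.02080715 -0.99976206]]
```

View pics/k.png

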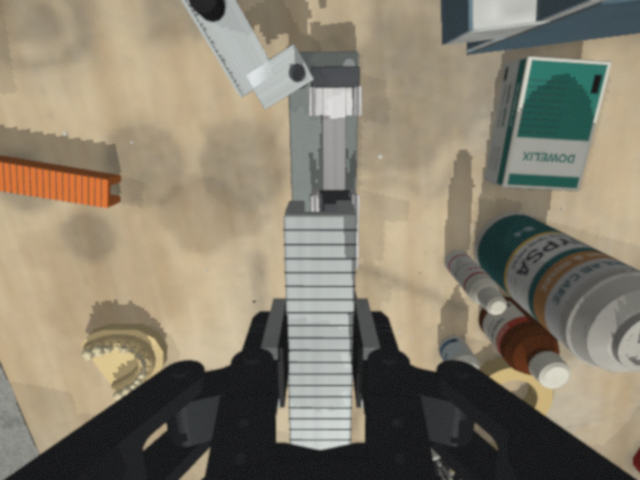

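```bash
python3 - <<'E'
from h import *
c=cam("wrist")
crop(c,180,0,380,215,"k2",3)
crop(c,270,40,380,215,"k3",5) if 0 else None
E
```

```text
(no output)
```

View pics/k2.png

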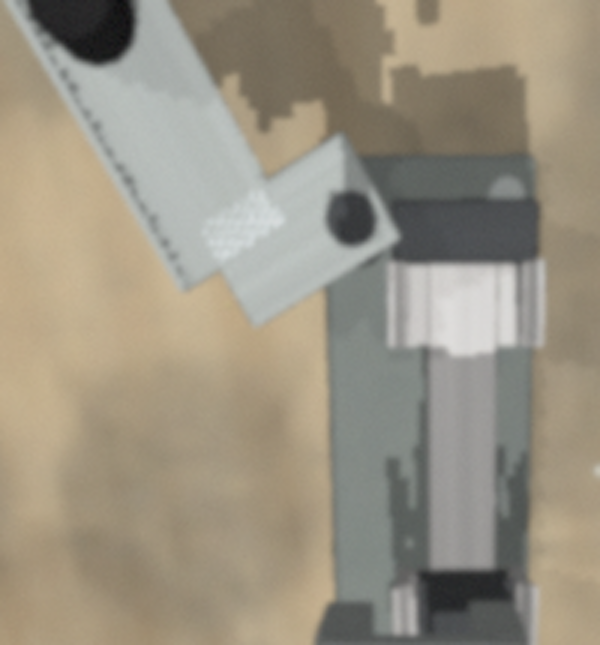

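```bash
python3 - <<'E'
from h import *
c=cam("wrist");o=ctrl.get_obs()
g=lambda u,v,z:p2w(c,180+(u+.5)/3-.5,(v+.5)/3-.5,z)
pr=lambda n,*a:print(n,np.round(g(*a)[:2],4))
pr("nose L",395,262,.033);pr("nose R",538,262,.033)
pr("rail far L",428,355,.02);pr("rail far R",497,355,.02)
pr("rail near L",430,560,.02);pr("rail near R",497,560,.02)
pr("lip fL",388,300,.036);pr("lip fR",545,300,.036)
pr("lip rL",392,600,.036);pr("lip rR",538,600,.036)
pr("plate L far",330,300,.006);pr("plate L near",336,600,.006);pr("plate R far",537,160,.006);pr("plate R2",530,440,.006)
pr("pin",351,217,.054);pr("knobtop",82,8,.08)
pr("follfront base",460,572,.021)
# stick front top edge in held pose
M=R.from_quat(o["tcp_rot"]).as_matrix()
for u,v in [(285,215),(356,215),(290,445),(350,445)]:
    # top plane at tool z = -(.0175) from tcp (tcp is 5.5 below centre; top 17.5 above)
    d=R.from_quat(c["rotation"]).apply([(u-c["cx"])/c["fx"],-(v-c["cy"])/c["fy"],-1]);dt=M.T@d;pt=M.T@(c["position"]-o["position"])
    print("stick tool",np.round(pt+dt*(-.0175-pt[2])/dt[2],4))
E
```

```text
nose L [0.6174 0.2042]
nose R [0.6521 0.2001]
rail far L [0.6232 0.1815]
rail far R [0.641  0.1794]
rail near L [0.6176 0.1282]
rail near R [0.6358 0.126 ]
lip fL [0.6146 0.1956]
lip fR [0.6527 0.1912]
lip rL [0.6063 0.1218]
lip rR [0.6444 0.1171]
plate L far [0.5992 0.1983]
plate L near [0.5895 0.1175]
plate R far [0.6572 0.226 ]
plate R2 [0.649  0.1556]
pin [0.6086 0.2136]
knobtop [0.5623 0.2545]
follfront base [0.6253 0.1241]
stick tool [ 0.0467 -0.0107 -0.0175]
stick tool [ 0.0467  0.0122 -0.0175]
stick tool [-0.0469 -0.0113 -0.0175]
stick tool [-0.0469  0.0124 -0.0175]
```

```bash
cat >> h.py <<'E'
yaw=np.radians(83.4);ex=np.array([np.cos(yaw),np.sin(yaw),0]);ey=np.array([-np.sin(yaw),np.cos(yaw),0]);seat=np.array([.6290,.1525,0])
def sp(x,y,z): return seat+ex*x+ey*y+np.array([0,0,z])
def toseat(p): d=np.asarray(p)-seat; return np.array([d@ex,d@ey,d[2]])
def rep(tgt=None):
    o=ctrl.get_obs();M=R.from_quat(o["tcp_rot"]).as_matrix()
    print("t",o["time"],"tcp seat",np.round(toseat(o["position"]),4),"yawerr",round(np.degrees(np.arctan2(M[1,0],M[0,0]))-83.4,2),"z",np.round(M[:,2],4),"F",np.round(o["contact_force"],1),"w",round(o["gripper_width"],4))
    if tgt is not None: print("tool delta",np.round(totool(sp(*tgt)-o["position"]),4))
E
python3 - <<'E'
from h import *
rep((.030,.0007,.10)); rep((.030,.0007,.0575))
c=cam("wrist");g=lambda u,v,z:p2w(c,180+(u+.5)/3-.5,(v+.5)/3-.5,z)
print(toseat(g(400,240,.05)),toseat(g(255,325,.05)),toseat(g(342,135,.05)),"knob",toseat(g(82,8,.08)))
E
```

```text
t 6.3333 tcp seat [-0.0458  0.0157  0.2028] yawerr -0.08 z [ 0.0217  0.0044 -0.9998] F [-0.4 -0.2 -1.2] w 0.0228
tool delta [0.0751 0.0127 0.1036]
t 6.3333 tcp seat [-0.0458  0.0157  0.2028] yawerr -0.08 z [ 0.0217  0.0044 -0.9998] F [-0.4 -0.2 -1.2] w 0.0228
tool delta [0.0748 0.0118 0.1461]
[0.05400125 0.01629578 0.05      ] [0.03554497 0.05026338 0.05      ] [0.07585663 0.02910413 0.05      ] knob [0.0938285  0.07799273 0.08      ]
```

```bash
python3 -m inch '[[[0.025,0.004,0.02,0.02,1],[0.05,0.008,0.05,0.02,1],[0.075,0.0125,0.08,0.02,1],[0.075,0.0125,0.10,0.02,1],[0.075,0.0125,0.12,0.02,1],[0.075,0.0125,0.12,0.02,1],[0.075,0.0125,0.12,0.02,1]]]'
python3 - <<'E'
from h import *
c=cam("wrist","l");rep((.030,.0007,.0575));cam("scene","ls")
E
```

```text
time: 6.97
position: [0.6313, 0.182, 0.0829]
tcp_rot: [0.748, 0.664, 0.008, 0.005]
contact_force: [1.1, 0.3, -0.7]
gripper_width: 0.0231
t 7.0167 tcp seat [0.03   0.0001 0.0843] yawerr -0.2 z [ 0.0224  0.0046 -0.9997] F [-0.6 -0.3 -1. ] w 0.0232
tool delta [-0.0002 -0.0012  0.0268]
```

View pics/l.png

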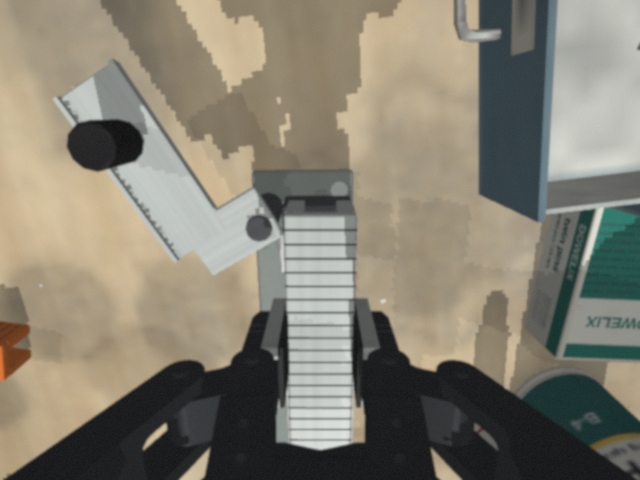

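View pics/ls.png

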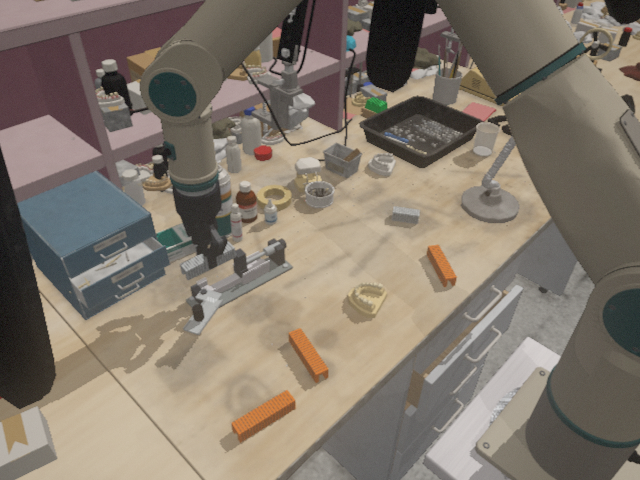

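```bash
python3 - <<'E'
from h import *
c=cam("scene")
for n,p in [("nose",sp(.05,0,.033)),("foll top front",sp(-.028,0,.074)),("pin",sp(.058,.027,.055)),("knob80",sp(.0938,.078,.08)),("stick front top end",sp(.077,0,.1015)),("rear top",sp(-.023,0,.1015))]: print(n,w2p(c,p))
crop(c,160,200,300,330,"ls2",5)
E
```

```text
nose [201.90681087 286.59136854]
foll top front [235.57098755 253.00549344]
pin [203.9099854  288.36491393]
knob80 [198.52533604 304.44710226]
stick front top end [183.21955986 266.03075451]
rear top [231.93635594 243.06904171]
```

View pics/ls2.png

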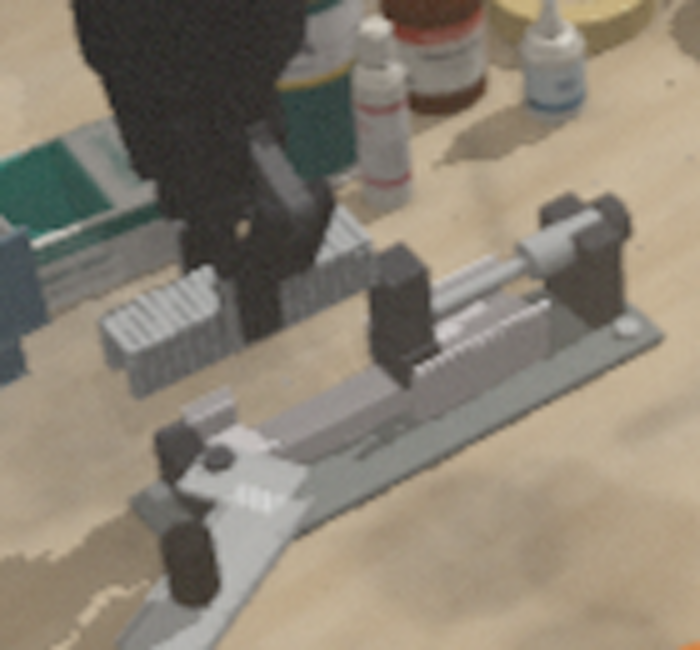

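```bash
python3 -m inch '[[[0,-0.001,0.01,0.04,1],[0,-0.001,0.02,0.04,1],[0,-0.001,0.027,0.04,1],[0,-0.001,0.027,0.04,1],[0,-0.001,0.027,0.04,1]]]'
python3 - <<'E'
from h import *
rep((.030,.0007,.0575));c=cam("scene");crop(c,160,200,300,330,"m",5);c=cam("wrist","mw");rep((-.001,.0007,.0575))
E
```

```text
time: 7.53
position: [0.6323, 0.1826, 0.0576]
tcp_rot: [0.749, 0.662, 0.01, 0.006]
contact_force: [0.5, -0.3, -1.2]
gripper_width: 0.0227
t 7.5333 tcp seat [0.0303 0.0002 0.0576] yawerr -0.41 z [ 0.0231  0.0049 -0.9997] F [ 0.5 -0.3 -1.2] w 0.0227
tool delta [-0.0003 -0.0005  0.0001]
t 7.6333 tcp seat [ 0.0308 -0.0004  0.0585] yawerr -0.4 z [ 0.0248  0.0057 -0.9997] F [-0.4  0.  -0.6] w 0.0227
tool delta [-0.0318 -0.0009  0.0007]
```

View pics/m.png

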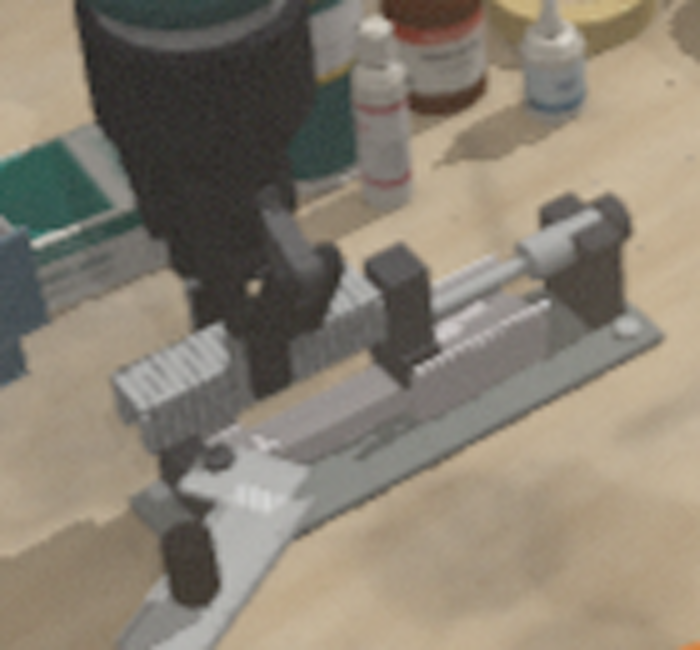

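View pics/mw.png

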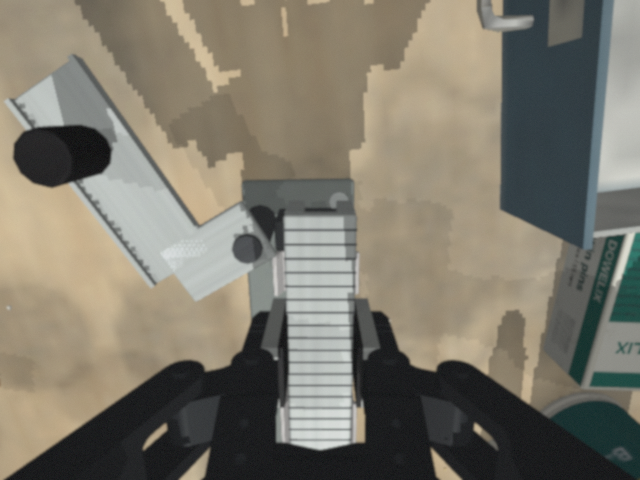

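```bash
python3 -m inch '[[[-0.008,-0.001,0.001,-0.08,1],[-0.016,-0.001,0.001,-0.08,1],[-0.024,-0.001,0.001,-0.08,1],[-0.0305,-0.001,0.001,-0.08,1],[-0.0305,-0.001,0.001,-0.08,1],[-0.0305,-0.001,0.001,-0.08,1],[-0.0305,-0.001,0.001,-0.08,1]]]'
python3 - <<'E'
from h import *
c=cam("scene");crop(c,160,200,300,330,"n",5);c=cam("wrist","nw");rep((0.0005,.0007,.0265))
E
```

```text
time: 8.22
position: [0.6289, 0.154, 0.0578]
tcp_rot: [0.746, 0.665, 0.012, 0.006]
contact_force: [2.2, 4.6, 1.0]
gripper_width: 0.023
t 8.3167 tcp seat [0.0017 0.0003 0.0578] yawerr 0.04 z [ 0.0265  0.0076 -0.9996] F [1.4 4.1 1.6] w 0.0228
tool delta [-0.0016 -0.0012  0.0313]
```

View pics/n.png

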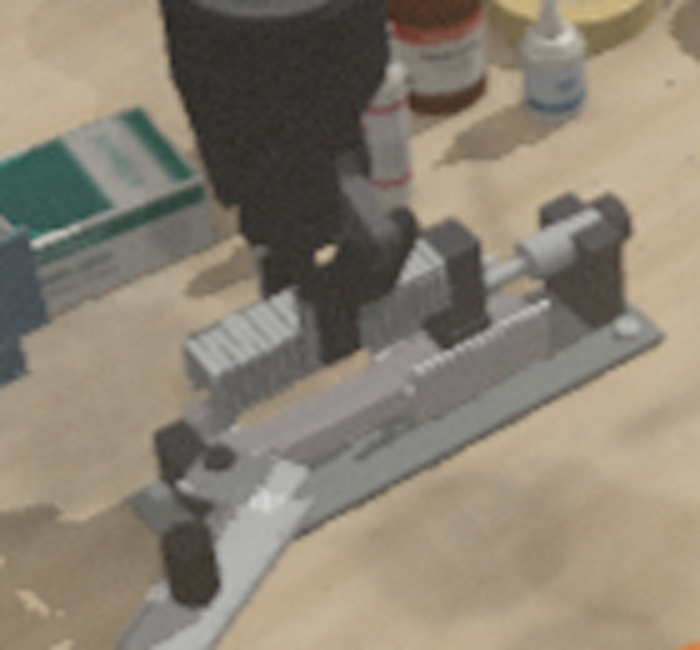

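View pics/nw.png

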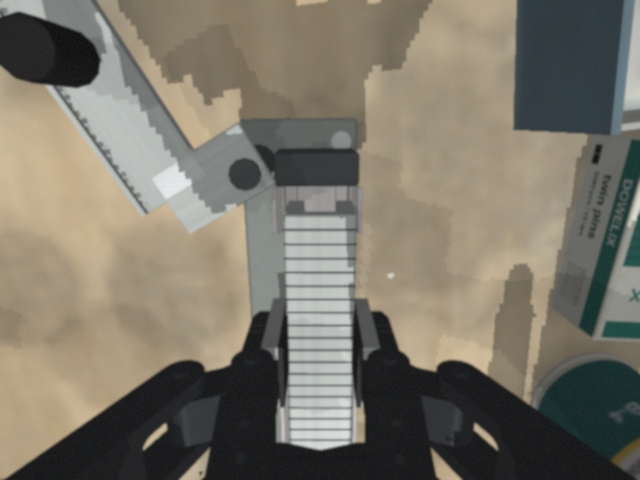

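```bash
python3 - <<'E'
from h import *
c=cam("wrist");crop(c,230,110,370,240,"o",5);rep()
E
```

```text
t 8.3667 tcp seat [0.0018 0.0003 0.0578] yawerr 0.05 z [ 0.0265  0.0076 -0.9996] F [1.3 6.1 0.5] w 0.0229
```

View pics/o.png

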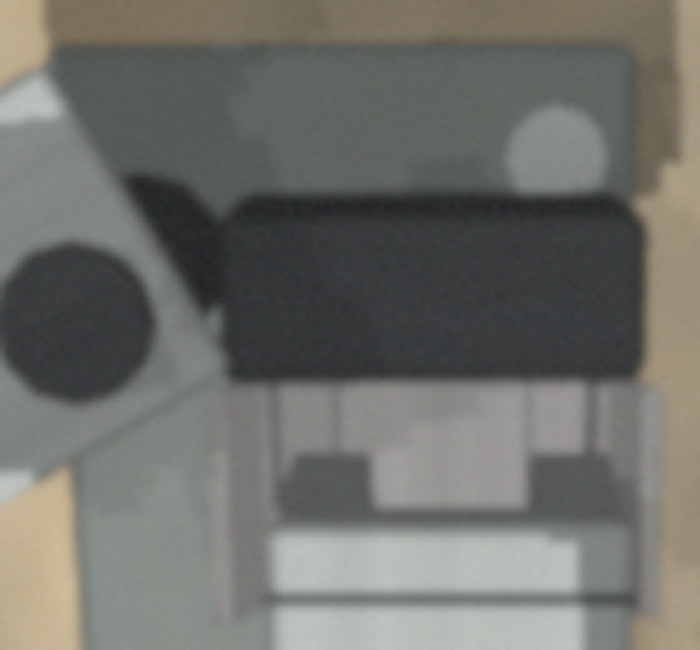

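```bash
python3 - <<'E'
from h import *
c=cam("wrist")
g=lambda u,v,z:np.round(toseat(p2w(c,230+(u+.5)/5-.5,110+(v+.5)/5-.5,z)),4)
print("front top",g(272,525,.0755),g(632,525,.0755))
print("front bot",g(285,456,.0515),g(620,456,.0515))
print("nose",g(232,380,.033),g(640,380,.033))
print("lips",g(212,500,.036),g(660,500,.036)); print("inner floor-ish",g(275,430,.03),g(592,430,.03))
print("pin",g(75,322,.052))
o=ctrl.get_obs();print(np.round(toseat(o["position"]),4))
E
```

```text
front top [0.0486 0.0118 0.0755] [ 0.0484 -0.0115  0.0755]
front bot [0.0481 0.0122 0.0515] [ 0.0479 -0.0133  0.0515]
nose [0.0507 0.0176 0.033 ] [ 0.0506 -0.0169  0.033 ]
lips [0.0411 0.0193 0.036 ] [ 0.0409 -0.0185  0.036 ]
inner floor-ish [0.0459 0.0143 0.03  ] [ 0.0457 -0.0132  0.03  ]
pin [0.0583 0.0274 0.052 ]
[0.0018 0.0003 0.0578]
```

```bash
python3 -m inch '[[[-0.001,-0.0002,0.006,0,1],[-0.001,-0.0005,0.012,0,1],[-0.001,-0.0007,0.018,0,1],[-0.001,-0.001,0.022,0,1],[-0.001,-0.001,0.026,0,1],[-0.001,-0.0012,0.029,0,1],[-0.001,-0.0012,0.029,0,1]]]'
python3 - <<'E'
from h import *
rep((0.0005,.0007,.0265));c=cam("scene");crop(c,160,200,300,330,"p",5);c=cam("wrist","pw");rep()
crop(c,230,110,370,240,"pw2",5)
E
```

```text
time: 9.0
position: [0.6282, 0.1546, 0.0281]
tcp_rot: [0.746, 0.666, 0.013, 0.006]
contact_force: [0.6, 4.4, -0.8]
gripper_width: 0.0231
t 9.0 tcp seat [0.002  0.001  0.0281] yawerr 0.1 z [ 0.0263  0.0086 -0.9996] F [ 0.6  4.4 -0.8] w 0.0231
tool delta [-0.0015  0.0003  0.0016]
t 9.1 tcp seat [0.002  0.0011 0.0282] yawerr 0.1 z [ 0.0263  0.0088 -0.9996] F [ 1.5  6.1 -2.6] w 0.0227
```

View pics/p.png

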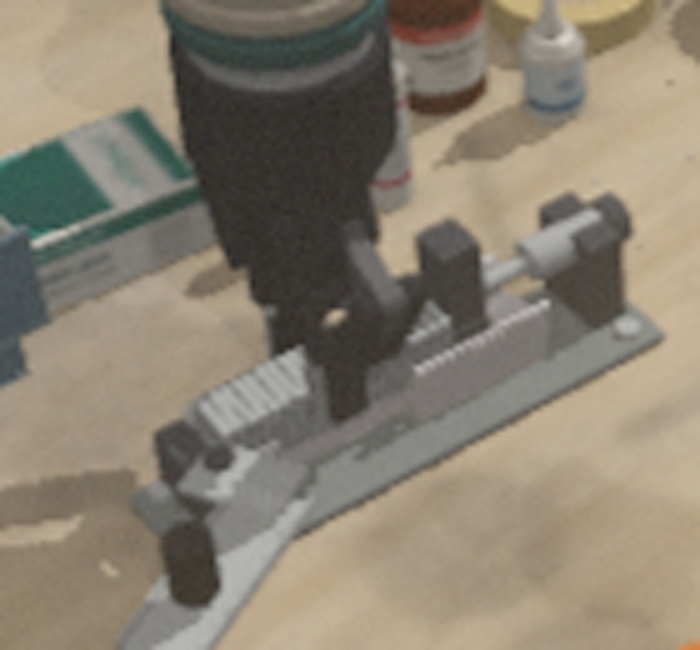

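View pics/pw.png

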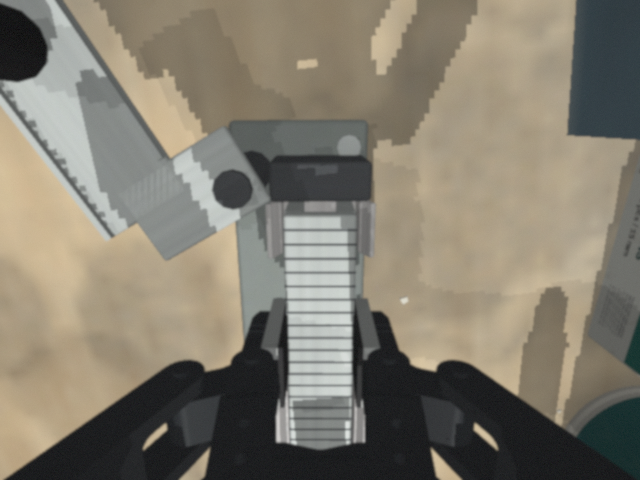

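```bash
python3 -m inch '[[[0,0,0.001,0,1],[0,0,0.002,0,1],[0,0,0.003,0,1],[0,0,0.003,0,1]]]'
python3 - <<'E'
from h import *
rep()
E
```

```text
time: 9.43
position: [0.6283, 0.1555, 0.0267]
tcp_rot: [0.746, 0.666, 0.013, 0.006]
contact_force: [-2.3, 3.5, 11.0]
gripper_width: 0.0228
t 9.4333 tcp seat [0.0029 0.0011 0.0267] yawerr 0.12 z [ 0.0269  0.0092 -0.9996] F [-2.3  3.5 11. ] w 0.0228
```

```bash
python3 -m inch '[[[0,0,0,0,0.6],[0,0,0,0,0.55],[0,0,0,0,0.55],[0,0,0,0,0.55],[0,0,0,0,0.55],[0,0,0,0,0.55]]]' 20
python3 - <<'E'
from h import *
rep();c=cam("wrist","q");c=cam("scene");crop(c,160,200,300,330,"qs",5)
E
```

```text
time: 9.93
position: [0.6281, 0.1549, 0.0263]
tcp_rot: [0.746, 0.666, 0.013, 0.006]
contact_force: [-0.5, -0.6, 0.3]
gripper_width: 0.0386
t 9.9333 tcp seat [0.0022 0.0012 0.0263] yawerr 0.1 z [ 0.0262  0.0085 -0.9996] F [-0.5 -0.6  0.3] w 0.0386
```

View pics/q.png

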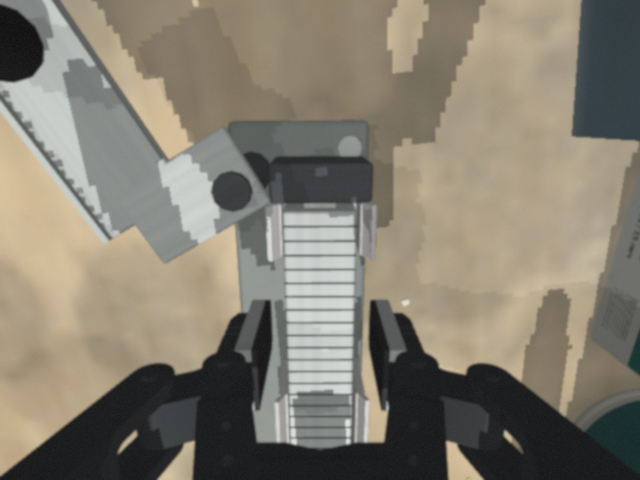

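View pics/qs.png

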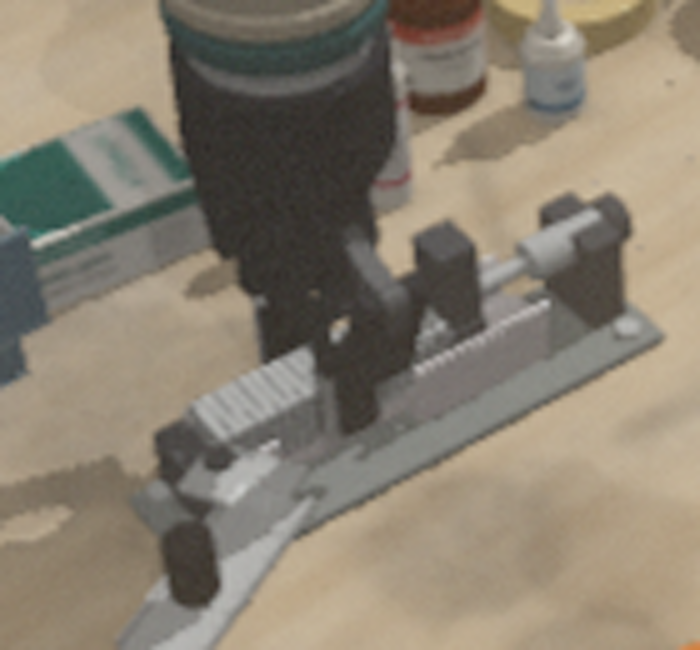

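```bash
python3 -m inch '[[[0,0,-0.015,0,0.55],[0,0,-0.035,0,0.55],[0,0,-0.07,0,0.55],[0,0,-0.11,0,0.55],[0,0,-0.13,0,0.4],[0,0,-0.14,0,0.4],[0,0,-0.14,0,0.4]]]'
python3 - <<'E'
from h import *
c=cam("wrist","r");rep()
crop(c,180,50,400,450,"r2",2)
E
```

```text
time: 10.62
position: [0.6259, 0.1545, 0.1699]
tcp_rot: [0.746, 0.666, 0.015, 0.007]
contact_force: [-0.1, -0.6, -0.6]
gripper_width: 0.0514
t 10.6667 tcp seat [0.0009 0.0043 0.1676] yawerr 0.1 z [ 0.0285  0.009  -0.9996] F [ 0.4 -0.7  0.3] w 0.0511
```

View pics/r.png

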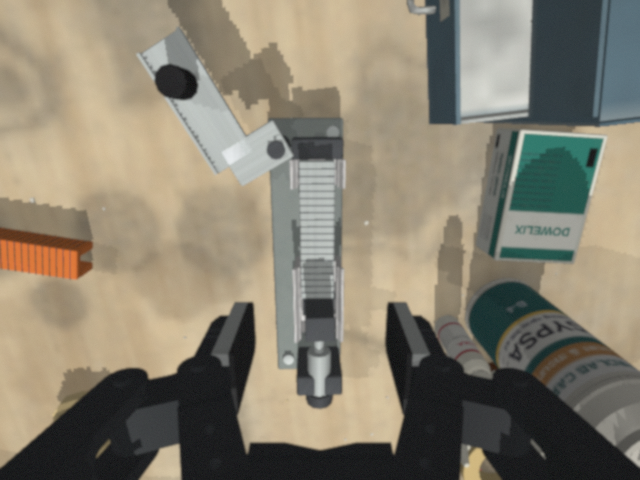

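```bash
python3 - <<'E'
from h import *
c=cam("wrist")
crop(c,130,20,350,190,"s",3)
g=lambda u,v,z:np.round(toseat(p2w(c,u,v,z)),4)
print("stick",g(318,160,.044),g(318,298,.044),g(300,230,.044),g(335,230,.044),"foll top",g(318,298,.074))
E
```

```text
stick [0.05   0.0016 0.044 ] [-0.0496  0.0017  0.044 ] [0.0022 0.0141 0.044 ] [ 0.0021 -0.0102  0.044 ] foll top [-0.0352  0.0024  0.074 ]
```

View pics/s.png

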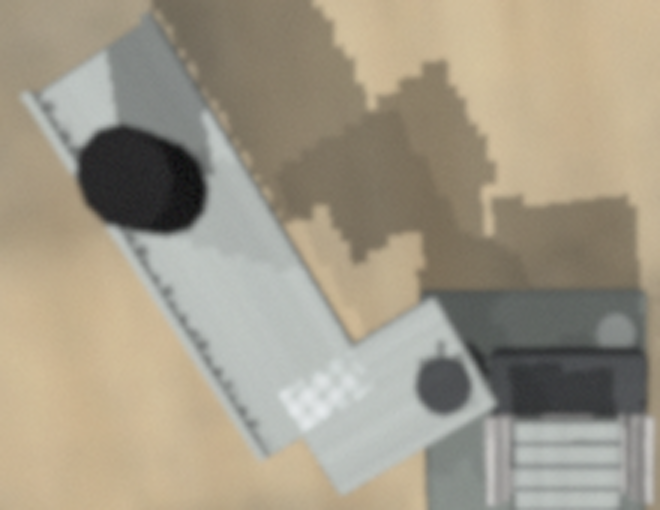

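```bash
python3 - <<'E'
from h import *
c=cam("wrist")
g=lambda u,v,z:np.round(toseat(p2w(c,130+(u+.5)/3-.5,20+(v+.5)/3-.5,z)),4)
k=g(127,179,.08);p=g(443,385,.053);print("knob top",k,"base",g(155,184,.054),"pin",p)
d=k[:2]-p[:2];print(np.linalg.norm(d),np.degrees(np.arctan2(d[1],d[0])), "lips",g(487,455,.036),g(652,455,.036))
P=np.array([.058,.027])
for a in range(35,206,10): print(a,np.round(P+.066*np.array([np.cos(np.radians(a)),np.sin(np.radians(a))]),4))
E
```

```text
knob top [0.0956 0.0808 0.08  ] base [0.0967 0.0837 0.054 ] pin [0.0579 0.0284 0.053 ]
0.06455269165573191 54.26628122791396 lips [0.0411 0.0203 0.036 ] [ 0.041  -0.0171  0.036 ]
35 [0.1121 0.0649]
45 [0.1047 0.0737]
55 [0.0959 0.0811]
65 [0.0859 0.0868]
75 [0.0751 0.0908]
85 [0.0638 0.0927]
95 [0.0522 0.0927]
105 [0.0409 0.0908]
115 [0.0301 0.0868]
125 [0.0201 0.0811]
135 [0.0113 0.0737]
145 [0.0039 0.0649]
155 [-0.0018  0.0549]
165 [-0.0058  0.0441]
175 [-0.0077  0.0328]
185 [-0.0077  0.0212]
195 [-0.0058  0.0099]
205 [-0.0018 -0.0009]
```

```bash
python3 - <<'E'
from h import *
rep((.0965,.082,.10));rep((.0965,.082,.062))
E
python3 -m inch '[[[0.02,-0.016,0,0,0.35],[0.04,-0.032,0,0,0.35],[0.06,-0.048,0,0,0.35],[0.08,-0.064,0.02,0,0.35],[0.096,-0.078,0.04,0,0.35],[0.096,-0.079,0.06,0,0.35],[0.096,-0.079,0.06,0,0.35],[0.096,-0.079,0.06,0,0.35]]]'
python3 - <<'E'
from h import *
c=cam("wrist","t");rep((.0965,.082,.062));c=cam("scene");crop(c,120,200,260,340,"ts",4)
E
```

```text
t 10.7667 tcp seat [1.00e-04 5.60e-03 1.65e-01] yawerr 0.11 z [ 0.024   0.0077 -0.9997] F [ 0.4 -0.5 -0.3] w 0.0513
tool delta [ 0.0958 -0.0777  0.0642]
t 10.7667 tcp seat [1.00e-04 5.60e-03 1.65e-01] yawerr 0.11 z [ 0.024   0.0077 -0.9997] F [ 0.4 -0.5 -0.3] w 0.0513
tool delta [ 0.0954 -0.0785  0.1022]
time: 11.43
position: [0.5558, 0.2569, 0.1019]
tcp_rot: [0.746, 0.666, 0.009, 0.005]
contact_force: [0.5, 0.1, -0.1]
gripper_width: 0.0557
t 11.4833 tcp seat [0.0955 0.0833 0.1032] yawerr 0.06 z [ 0.0223  0.006  -0.9997] F [ 1.4 -0.5  0.8] w 0.0555
tool delta [0.0006 0.0005 0.0413]
```

View pics/t.png

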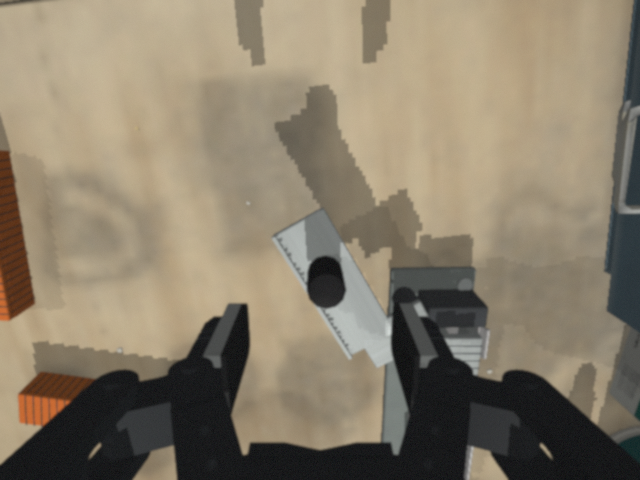

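View pics/ts.png

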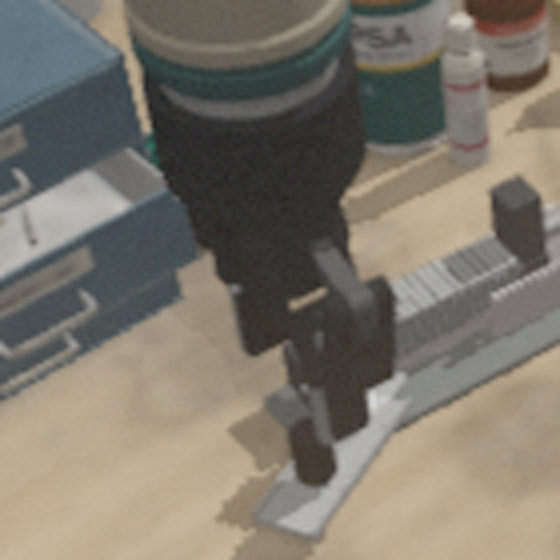

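```bash
python3 - <<'E'
from h import *
c=cam("wrist");crop(c,280,220,380,330,"u",6)
print(toseat(p2w(c,326,289,.08)),toseat(p2w(c,403,296,.053)))
rep()
E
```

```text
[0.0972847  0.07864014 0.08      ] [0.08044372 0.03623623 0.053     ]
t 11.5833 tcp seat [0.096  0.0822 0.1047] yawerr 0.01 z [ 0.0251  0.0077 -0.9997] F [0.2 0.3 0.7] w 0.0557
```

View pics/u.png

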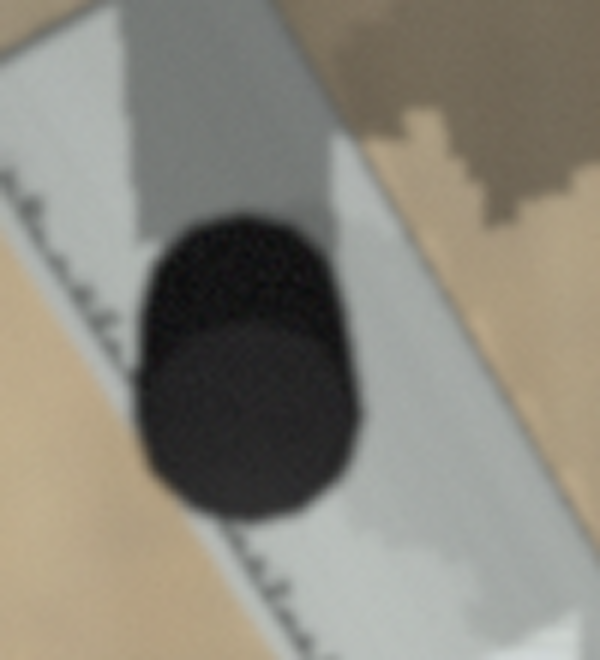

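```bash
python3 -m inch '[[[0.001,0,0.012,0,0.35],[0.001,0,0.025,0,0.35],[0.001,0,0.036,0,0.35],[0.001,0,0.042,0,0.35],[0.001,0,0.042,0,0.35],[0.001,0,0.042,0,0.35]]]'
python3 - <<'E'
from h import *
c=cam("wrist","v");rep()
E
```

```text
time: 12.08
position: [0.5591, 0.2584, 0.062]
tcp_rot: [0.747, 0.665, 0.011, 0.005]
contact_force: [-0.2, -0.4, 0.6]
gripper_width: 0.0557
t 12.1333 tcp seat [0.0976 0.0813 0.0626] yawerr 0.01 z [ 0.0248  0.0077 -0.9997] F [ 0.6  0.8 -0. ] w 0.0551
```

View pics/v.png

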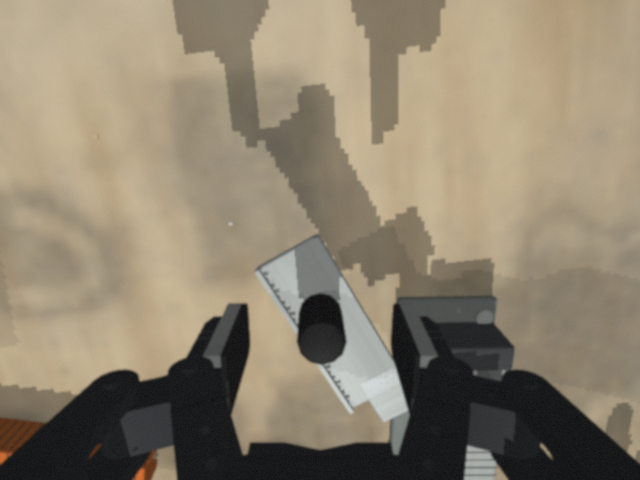

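```bash
python3 -m inch '[[[0,0,0,0,1],[0,0,0,0,1],[0,0,0,0,1],[0,0,0,0,1],[0,0,0,0,1],[0,0,0,0,1],[0,0,0,0,1],[0,0,0,0,1]]]' 20
python3 - <<'E'
from h import *
c=cam("wrist","w");rep()
o=ctrl.get_obs();p=toseat(o["position"])
P=np.array([.0577,.0280]);a0=np.degrees(np.arctan2(*(p[:2]-P)[::-1]));r=np.linalg.norm(p[:2]-P);print(a0,r)
M=R.from_quat(o["tcp_rot"]).as_matrix()
for a in range(60,206,6):
    t=P+.066*np.array([np.cos(np.radians(a)),np.sin(np.radians(a))])
    print(a,np.round(M.T@(sp(t[0],t[1],p[2])-o["position"]),4))
E
```

```text
time: 12.8
position: [0.5596, 0.259, 0.063]
tcp_rot: [0.747, 0.665, 0.012, 0.005]
contact_force: [-1.4, -0.1, 5.0]
gripper_width: 0.017
t 12.85 tcp seat [0.0978 0.0812 0.063 ] yawerr 0.02 z [ 0.0253  0.0081 -0.9996] F [-1.6  0.7  5.1] w 0.0169
52.96068315704189 0.06662632667469205
60 [-0.0071 -0.004  -0.0002]
66 [-0.0133 -0.0071 -0.0003]
72 [-0.0197 -0.0096 -0.0004]
78 [-0.0264 -0.0114 -0.0006]
84 [-0.0332 -0.0125 -0.0007]
90 [-0.0401 -0.0128 -0.0007]
96 [-0.047  -0.0125 -0.0008]
102 [-0.0538 -0.0114 -0.0009]
108 [-0.0605 -0.0096 -0.0009]
114 [-0.067  -0.0071 -0.0009]
120 [-0.0731 -0.004  -0.0009]
126 [-0.0789 -0.0002 -0.0009]
132 [-0.0843  0.0041 -0.0008]
138 [-0.0892  0.009  -0.0008]
144 [-0.0935  0.0144 -0.0007]
150 [-0.0973  0.0202 -0.0006]
156 [-0.1004  0.0263 -0.0005]
162 [-0.1029  0.0328 -0.0003]
168 [-0.1047  0.0394 -0.0002]
174 [-0.1058  0.0463 -0.    ]
180 [-1.061e-01  5.320e-02  1.000e-04]
186 [-0.1058  0.0601  0.0003]
192 [-0.1047  0.0669  0.0005]
198 [-0.1029  0.0736  0.0007]
204 [-0.1004  0.08    0.0008]
```

View pics/w.png

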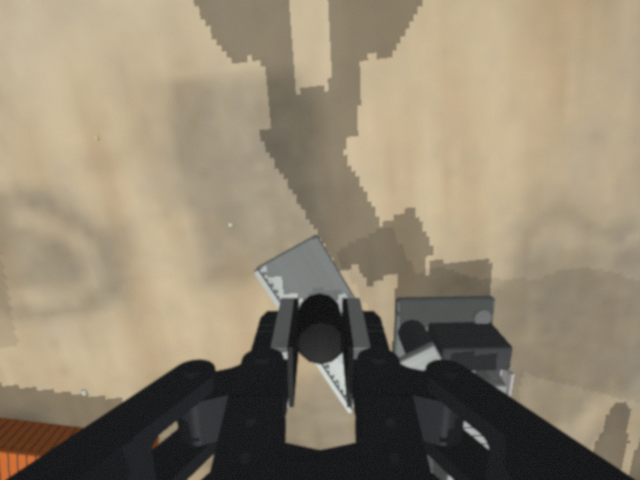

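```bash
python3 -m inch '[[[-0.003,-0.002,-0.002,0,1],[-0.007,-0.004,-0.003,0,1],[-0.0133,-0.007,-0.003,0,1],[-0.02,-0.0096,-0.003,0,1],[-0.0264,-0.0114,-0.003,0,1],[-0.033,-0.0125,-0.003,0,1],[-0.040,-0.0128,-0.003,0,1],[-0.040,-0.0128,-0.003,0,1]]]' 20
python3 - <<'E'
from h import *
c=cam("wrist","x1");rep()
o=ctrl.get_obs();p=toseat(o["position"])
P=np.array([.0577,.0280]);print(np.degrees(np.arctan2(*(p[:2]-P)[::-1])),np.linalg.norm(p[:2]-P))
M=R.from_quat(o["tcp_rot"]).as_matrix()
for a in range(96,206,6):
    t=P+.066*np.array([np.cos(np.radians(a)),np.sin(np.radians(a))])
    print(a,np.round(M.T@(sp(t[0],t[1],p[2])-o["position"]),4))
E
```

```text
time: 13.52
position: [0.5425, 0.2188, 0.0653]
tcp_rot: [0.747, 0.665, 0.012, 0.006]
contact_force: [4.4, 1.1, -13.9]
gripper_width: 0.0172
t 13.5667 tcp seat [0.0563 0.0936 0.0653] yawerr -0.07 z [ 0.0255  0.0071 -0.9996] F [  3.8   1.2 -12.6] w 0.0168
91.198547106771 0.06562962883119433
96 [-0.0055 -0.     -0.0001]
102 [-0.0123  0.0011 -0.0001]
108 [-0.019   0.0029 -0.0001]
114 [-0.0255  0.0054 -0.0001]
120 [-0.0316  0.0085 -0.0001]
126 [-0.0374  0.0123 -0.0001]
132 [-0.0428  0.0166 -0.    ]
138 [-0.0476  0.0215  0.0001]
144 [-0.052   0.0269  0.0001]
150 [-0.0557  0.0327  0.0002]
156 [-0.0589  0.0388  0.0004]
162 [-0.0613  0.0453  0.0005]
168 [-0.0631  0.052   0.0006]
174 [-0.0642  0.0588  0.0008]
180 [-0.0645  0.0657  0.001 ]
186 [-0.0642  0.0726  0.0011]
192 [-0.0631  0.0794  0.0013]
198 [-0.0613  0.0861  0.0015]
204 [-0.0588  0.0925  0.0017]
```

View pics/x1.png

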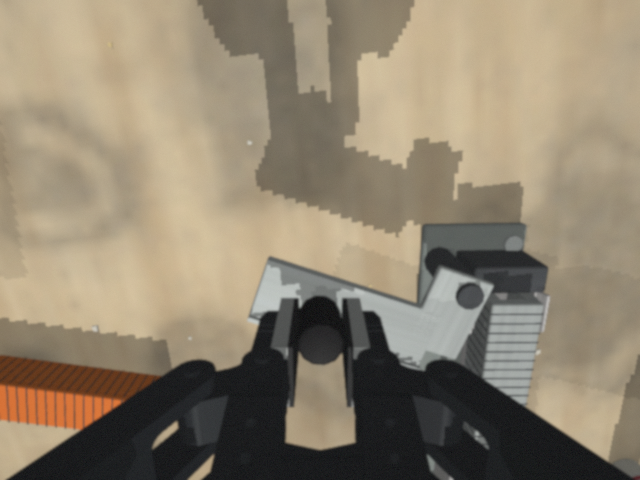

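```bash
python3 -m inch '[[[-0.0055,0,0.0015,0,1],[-0.0123,0.001,0.0015,0,1],[-0.019,0.003,0.0015,0,1],[-0.0255,0.0054,0.0015,0,1],[-0.0316,0.0085,0.0015,0,1],[-0.0374,0.0123,0.0015,0,1],[-0.0428,0.0166,0.0015,0,1],[-0.0428,0.0166,0.0015,0,1]]]' 20
python3 - <<'E'
from h import *
c=cam("wrist","x2");rep()
o=ctrl.get_obs();p=toseat(o["position"])
P=np.array([.0577,.0280]);print(np.degrees(np.arctan2(*(p[:2]-P)[::-1])),np.linalg.norm(p[:2]-P))
M=R.from_quat(o["tcp_rot"]).as_matrix()
for a in range(138,212,6):
    t=P+.066*np.array([np.cos(np.radians(a)),np.sin(np.radians(a))])
    print(a,np.round(M.T@(sp(t[0],t[1],p[2])-o["position"]),4))
E
```

```text
time: 14.23
position: [0.5542, 0.1722, 0.0647]
tcp_rot: [0.748, 0.664, 0.011, 0.007]
contact_force: [-1.7, 0.8, 9.5]
gripper_width: 0.017
t 14.2833 tcp seat [0.0112 0.0768 0.0647] yawerr -0.19 z [ 0.025   0.0045 -0.9997] F [-1.6  0.9  8.3] w 0.0173
133.64271452219955 0.06741582908134344
138 [-0.0025  0.0046  0.0001]
144 [-0.0068  0.01    0.0002]
150 [-0.0106  0.0158  0.0003]
156 [-0.0137  0.022   0.0004]
162 [-0.0161  0.0284  0.0006]
168 [-0.0179  0.0351  0.0007]
174 [-0.019   0.0419  0.0009]
180 [-0.0193  0.0488  0.001 ]
186 [-0.0189  0.0557  0.0012]
192 [-0.0178  0.0626  0.0014]
198 [-0.016   0.0692  0.0016]
204 [-0.0135  0.0757  0.0017]
210 [-0.0104  0.0818  0.0019]
```

View pics/x2.png

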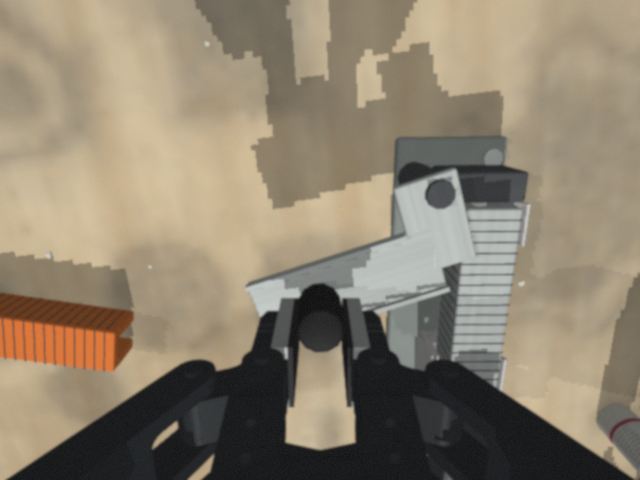

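```bash
python3 -m inch '[[[-0.0025,0.0046,-0.0005,0,1],[-0.0068,0.01,-0.0005,0,1],[-0.0106,0.0158,-0.0005,0,1],[-0.0137,0.022,0,0,1],[-0.0161,0.0284,0,0,1],[-0.0179,0.0351,0,0,1],[-0.019,0.0419,0.0005,0,1],[-0.019,0.0419,0.0005,0,1]]]' 20
python3 - <<'E'
from h import *
c=cam("wrist","x3");rep()
o=ctrl.get_obs();p=toseat(o["position"])
P=np.array([.0577,.0280]);print(np.degrees(np.arctan2(*(p[:2]-P)[::-1])),np.linalg.norm(p[:2]-P))
M=R.from_quat(o["tcp_rot"]).as_matrix()
for a in range(174,216,6):
    t=P+.066*np.array([np.cos(np.radians(a)),np.sin(np.radians(a))])
    print(a,np.round(M.T@(sp(t[0],t[1],p[2])-o["position"]),4))
E
```

```text
time: 14.95
position: [0.5953, 0.1472, 0.0649]
tcp_rot: [0.748, 0.663, 0.011, 0.007]
contact_force: [0.9, -1.1, -1.7]
gripper_width: 0.0167
t 15.0 tcp seat [-0.0091  0.0331  0.0649] yawerr -0.31 z [ 0.0266  0.0037 -0.9996] F [ 0.6 -0.9 -2.1] w 0.017
175.59291041737302 0.06701722652643798
174 [ 0.0012 -0.0018 -0.    ]
180 [0.0008 0.0051 0.0001]
186 [0.0012 0.012  0.0003]
192 [0.0024 0.0189 0.0005]
198 [0.0042 0.0255 0.0007]
204 [0.0067 0.0319 0.0009]
210 [0.0099 0.0381 0.0011]
```

View pics/x3.png

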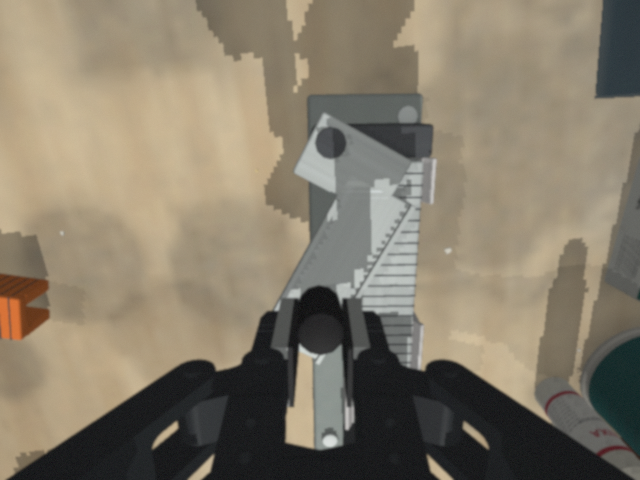

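Continue to the stop, aiming slightly past it for a firm close.

```bash
python3 -m inch '[[[0.0008,0.0051,0,0,1],[0.0012,0.012,0.0003,0,1],[0.0024,0.0189,0.0005,0,1],[0.004,0.0255,0.0007,0,1],[0.0067,0.032,0.0009,0,1],[0.008,0.0345,0.001,0,1],[0.008,0.0345,0.001,0,1],[0.008,0.0345,0.001,0,1]]]' 20
python3 - <<'E'
from h import *
c=cam("wrist","x4");rep()
o=ctrl.get_obs();p=toseat(o["position"])
P=np.array([.0577,.0280]);print(np.degrees(np.arctan2(*(p[:2]-P)[::-1])),np.linalg.norm(p[:2]-P))
E
```

```text
time: 15.67
position: [0.6287, 0.153, 0.0647]
tcp_rot: [0.748, 0.664, 0.01, 0.006]
contact_force: [-7.7, 2.4, 2.8]
gripper_width: 0.0169
t 15.7167 tcp seat [0.0005 0.0004 0.0647] yawerr -0.24 z [ 0.0233  0.0053 -0.9997] F [-7.1  2.4  1.7] w 0.0169
-154.24557491424906 0.06348302935228389
```

View pics/x4.png

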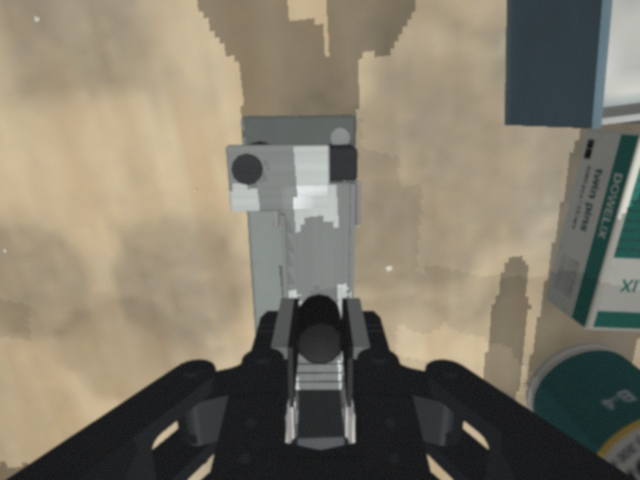

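```bash
python3 -m inch '[[[0,0,0,0,0.85],[0,0,0,0,0.6],[0,0,0,0,0.5],[0,0,0,0,0.45],[0,0,0,0,0.45],[0,0,-0.02,0,0.45],[0,0,-0.05,0,0.45],[0,0,-0.08,0,0.45]]]'
python3 -m inch '[[[0,0,-0.03,0,0.45],[0,0,-0.05,0,0.45],[0,0,-0.05,0,0.45],[0,0,-0.05,0,0.45]]]'
python3 - <<'E'
from h import *
c=cam("wrist","y");rep();cam("scene","ys")
E
```

```text
time: 16.38
position: [0.6265, 0.1523, 0.1449]
tcp_rot: [0.748, 0.664, 0.01, 0.005]
contact_force: [0.4, 0.7, 0.7]
gripper_width: 0.0469
time: 16.72
position: [0.6266, 0.1521, 0.1964]
tcp_rot: [0.748, 0.663, 0.011, 0.006]
contact_force: [-0.1, -0.4, -0.1]
gripper_width: 0.0466
t 16.7667 tcp seat [-0.0013  0.0033  0.1948] yawerr -0.28 z [ 0.0223  0.0045 -0.9997] F [-0.8 -0.6 -0.9] w 0.0469
```

View pics/y.png

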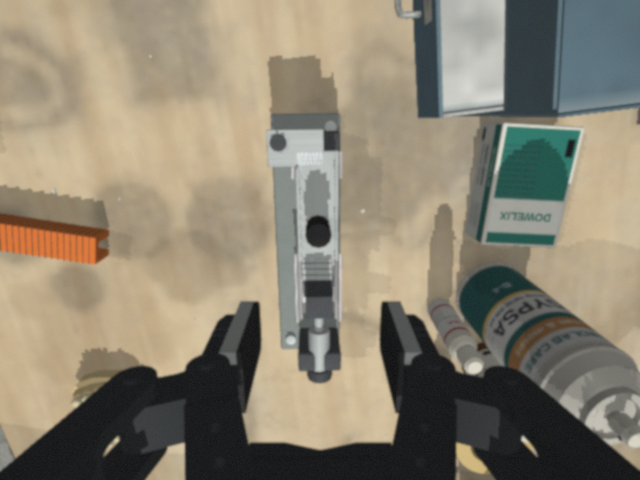

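View pics/ys.png

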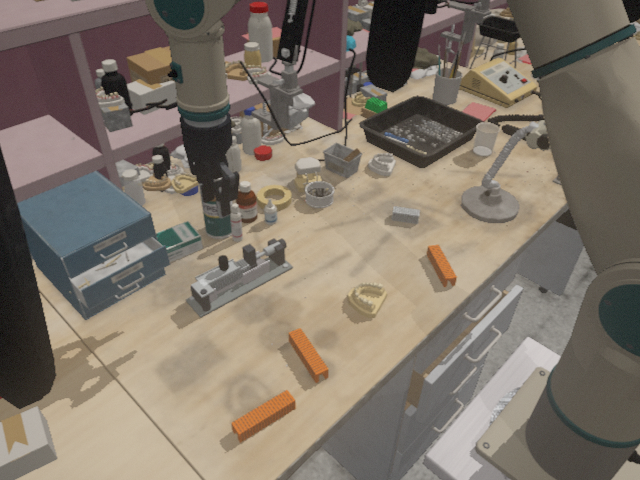

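```bash
python3 - <<'E'
from h import *
c=cam("wrist");crop(c,260,100,360,360,"z",3)
g=lambda u,v,z:np.round(toseat(p2w(c,u,v,z)),4)
k=g(317.5,235,.08);p=g(278,143,.053);d=k-p;a=np.degrees(np.arctan2(d[1],d[0]))%360
print(k,p,np.linalg.norm(d[:2]),"keeper rad",np.radians(204.2-a),"foll top edge",g(318,296,.074),"stick rear",g(318,281,.044))
E
```

```text
[-0.0016  0.0025  0.08  ] [0.0568 0.029  0.053 ] 0.06413119365800078 keeper rad -0.0036125696861122663 foll top edge [-0.0495  0.0024  0.074 ] stick rear [-0.0508  0.002   0.044 ]
```

View pics/z.png

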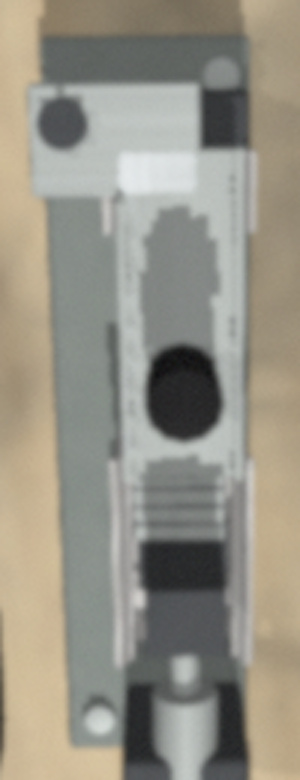

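The keeper reads about 0 rad, the follower face sits at about −50 mm with the stick against the nose, and the gripper is clear at rest.

```bash
python3 - <<'E'
from h import *
rep();print(ctrl.hand_in())
E
```

```text
t 16.8667 tcp seat [-0.0015  0.0041  0.1935] yawerr -0.26 z [ 0.0197  0.0041 -0.9998] F [ 0.2  0.  -0.9] w 0.0473
the job is handed in; nothing more can be done
None
```

The full stick is loaded and the keeper rail is shut. I handed the job in at 16.9 s; the hand-in gives no verdict, so success rests on my own checks.

**What I did:**
- I gripped the grey 100 mm stick at its middle.
- I pushed the follower back with the stick's rear end.
- I lowered the stick into the channel until it met the floor and released it, so the spring slid it against the nose.
- I then gripped the keeper knob and led it round to its stop.

**Last checks:**
- **Stick:** before the keeper covered it, its ends measured +50.0 and −49.6 mm along the channel.
- **Follower:** its face is at about −49.5 mm, which is about 0.022 m of travel.
- **Keeper:** the angle measured about 0.00 rad from the knob and pin.
- **Bystanders:** the stub, cast and tub look unmoved in the last scene picture. I compared them by eye and did not measure them.
- **Robot:** the gripper is about 0.19 m above the bench with the measured contact force under 1 N, so it touches nothing.

**Disagreements:**
- The wrist camera put the stick, channel lips and knob all about 2 mm to one side of my seat estimate. I took this as calibration offset, because they shifted together.
- My first scene-camera estimate of the stick was 5 to 8 mm off the wrist view. I used the wrist view, where the stick measured 100 mm long and 22 to 24 mm wide.

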